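# Lock the support stand's height nut with its jam nut

## Robot

A 7-joint arm with a two-finger parallel gripper is mounted at the origin on a cart in front of the work surface, level with it; the furniture and walls round the work are solid. World frame = base frame: x ahead of the robot, y to its left, z up, the work surface at z = 0. Lengths are in m, angles in rad, forces in N, time in s.
With the tool pointing down it reaches from about 0.425 to 0.875 m from the base axis. Payload 4.7 kg.
Tool frame: the origin (TCP) lies at the very end of the fingers, on their centre line; the grasp point (between the pads) lies 19 mm behind it (ctrl.pinch_z is the z of the grasp point in the tool frame, in m); z points along the fingers, y is the line along which they close (so a half turn about z gives the same grasp; the last joint's range is limited). The gripper opens to 85 mm and grips with 20 to 120 N. Pads are 22 mm wide; open, the fingers measure 114 mm over their backs; the gripper's body (76 mm by 85 mm) begins 54 mm behind the grasp point. The pads swing forward as they close: fully open they stand 13 mm farther back than shut.
Start: joints at [1.314, 0.321, -0.07, 1.45, 0.023, 1.371, -0.057], TCP at [0.174, -0.626, 0.231] pointing down, gripper open.
Joint ranges: [-2.86, 2.86], [-0.3, 2.09], [-1.38, 1.24], [0.06, 2.45], [-1.56, 4.7], [0.09, 2.05], [-2.69, 2.69]. Speed limits (rad/s): [2.57, 2.57, 3.14, 3.14, 3.14, 3.14, 3.14].

## Interface

Orientations are given as a unit quaternion [w, x, y, z].
In Python, from cell import ctrl gives the robot as it stands. The module is installed in compiled form; this text tells all that it offers.
- The arm moves only by the shell command python3 -m inch 'ROWS' [FORCE]. ROWS is text: rows parted by semicolons, each of 7 numbers parted by spaces: the gripper command: -1 is fully open, 1 is shut, values between are in proportion, then the shift along the tool's x, y, z in mm, then the turn, a rotation vector about the tool's x, y, z in degrees. A call has 1 to 8 rows; each row shifts and turns the commanded pose from where the row before left it, along the tool's axes as they then stand; what a row does not reach is not made up. A row lasts 1/12 s, in which the tool goes at most 41.7 mm and 7.16 degrees, less where a joint would pass 70% of its speed; a pose out of reach is approached as far as the arm can. A call with a gripper value outside its range is refused whole. The fingers move at their own pace and stop on an object; FORCE is the grip in N (left out, the last holds). Time passes only in rows, so rows that do not move let the fingers close. It gives the time, the measured TCP pose, the force, the opening and the grip force at its end, in the units of the state.
- ctrl.sense(): the state, without advancing time (a new reading comes with each control period).
- ctrl.grab_frame(name): name is "side" or "top" or "wrist"; returns a dict with "image" (384x512x3 uint8, red, green, blue), "range_z" (384x512 float32, m along the optical axis (not along the pixel's ray), 0 where there is no reading), "K" (3x3 intrinsics, pixels), "cam_to_world" (4x4, takes a point from camera to world coordinates); the wrist camera has in their place "mount" (4x4, takes a point from camera to tool coordinates, whose origin is the TCP and whose axes are the flange's). Camera axes: x right, y down, z forward; pixel columns grow to the right and rows downward; lengths in m; the calibration is good to about 2 mm. The wrist camera is an equidistant fisheye: a pixel r from the principal point sees the ray r / f radians off the axis. A picture is of the moment at which its call begins: read the wrist's pose just before it.
- ctrl.job_done(): hands the job in; it is judged then, once.
The state is a dict: "time": time; "joints": joint angles; "dq": joint speeds; "joint_efforts": joint torques, N m; "tcp_pos": TCP position; "ee_rot": TCP orientation; "wrist_force": force on the tool from outside, world axes, zero at the start; "moment": the same for the moment, N m; "gripper_width": finger opening in m; "grip_force": force on a finger pad.
Only numpy, scipy, OpenCV 4.12 (cv2) and the standard library are available. Lean on these libraries where they do the work, as an engineer would, in place of code of your own. Each camera call takes 0.05 s, during which the arm holds its last target. There are 200 camera calls.

## Task

On the small blue support stand, lock the brass height nut with the orange-winged jam nut above it: lower the open-ended spanner between the nut and the steel post, slide it fully onto the flats of the brass nut so that its handle lies on the blue rest beside the post, and let go of it: the post will hold it. Then turn the jam nut clockwise (seen from above) by a wing until it bites, and about 12 degrees further against the rising resistance, without forcing it against its hard stop some 17 degrees past the bite. The brass nut must not turn more than about 20 degrees from where it is set; leave the spanner on it, and leave the other things alone.

Things in the scene. Friction and masses are not known exactly. Their poses are not given: they have to be found in the camera images.
- stand: Fixed blue stand; origin on the bench under its upright threaded stud (10 mm thick, top z 124 mm). Base 12 mm high, x -44 to 42, y -35 to 35, with an arm to x -172 (towards the robot, right). The spanner comes from -x; its handle end lies on the blue rest: top z 40, x -167 to -141, y -19 to 27. On the stud, bottom up: steel flange (radius 20, top z 40), brass nut, thin steel ring, jam nut.
- post: Fixed steel post, 10 mm thick, on the rest at stand x -153, y +20.5 mm; top at z 60 mm. It stops the handle from turning clockwise; a handle straight along the stand's x axis has a gap of 8.5 mm to it. The spanner's head is too wide to pass it at rest height: lower the head between post and nut, then slide. It bends if the spanner is forced on it with over 8 N (tightening as asked: 1.5 to 3 N).
- post_top (a point): Middle of the post's top.
- set_nut_center (a point): Middle of the brass height nut, on the stud's axis, z 48.5 mm; a hexagon 30 mm across flats, z 40 to 56.5 mm. Two flats are parallel to its x axis, which is within 0.05 rad of the stand's x axis. The steel ring above it (z 56.5 to 61.5, radius 12.5 mm) is narrower than the nut.
- set_nut (a joint): Angle of the brass nut on the stud, rad, clockwise from above positive. It turns at about 0.12 N m, so the jam nut drags it along once it bites if no spanner holds it. The spanner's play and its gap to the post let it follow by 0.15 to 0.33 rad before the jam nut tightens; more than 0.42 rad from zero either way spoils the setting.
- wing_far (a point): Middle of one of the two orange wings, 50 mm from the stud's axis, z 82 mm: an upright plate 9 mm thick (its x, the direction in which it turns), 36 to 63 mm from the axis (its y points from this wing to the axis), z 66 to 98 mm; pinch or push it from above. At the start it is on the side away from the robot, within 35 degrees of the stand's -y. The hub between has radius 14.5 mm, z 62 to 84.
- wing_near (a point): Middle of the opposite wing, towards the robot.
- jam_nut: The orange-winged jam nut; origin on the stud's axis at z = 61.5 mm. It stays at its height. It first turns freely (0.06 N m) clockwise by 0.25 to 0.6 rad, an amount that cannot be seen, until it bites.
- preload (a joint): How far the jam nut has been turned beyond the bite, rad: 0 until it bites; turning on then takes 0.25 N m, rising by 0.75 N m per rad (0.34 N m at 0.12, 0.4 at 0.20); hard stop at 0.30. It keeps its value when let go. Tight is more than 0.12.
- spanner: Loose steel open-ended spanner, 9 mm thick, 0.12 kg, lying flat; origin on its underside below the middle of its mouth, x from handle to open end. Mouth 32 mm wide between straight jaws (x -28 to 16), flared tips to x 28; head 55 mm wide (63 over the tips); floor of the mouth at x -20. Handle 14 mm wide, x -35 to -178; behind x -57 nothing is wider.
- spanner_mouth (a point): Middle of the spanner's mouth, half-way up, same axes as the spanner; when the spanner is fully home on the nut it lies within 4 mm of the nut's axis, with the spanner on the flange and rest (this point at z = 44.5 mm).
- spanner_grip (a point): Point on the spanner's handle to grasp it, half-way up (4.5 mm above its underside), 80 mm behind the middle of the mouth; same axes as the spanner. With the head lowered between nut and post (mouth 45 mm short of the nut), 22 mm wide fingers here clear the post by some 12 mm.
- flux_tub: Bystander: round solder paste tub with green lid, 45 x 45 x 30 mm.
- screw_dish: Bystander: steel dish with screws, 69 mm wide, 13 mm high.
- wick: Bystander: small blue reel with copper wick, 35 x 58 x 8 mm.
- cutter: Bystander: blue side cutter lying flat, 129 x 45 x 9 mm.
- reel: Bystander: small solder reel with blue flanges, 33 x 33 x 20 mm.

How it is judged:
On the way, in this order (a step that is already met when the one before it is completed fails the run):
1. the spanner is home on the brass nut and let go of, the jam nut not yet tight (horizontal distance between spanner_mouth and set_nut_center below 0.008 m and z of spanner_mouth in the frame of set_nut_center between -0.011 and 0.006 m and angle between spanner_mouth's own z axis and vertical below 0.12 rad and contact force between the fingers and spanner below 0.3 N and value of joint preload below 0.05 rad), for 0.2 s.
2. the jam nut is tight with the spanner still on the brass nut (horizontal distance between spanner_mouth and set_nut_center below 0.008 m and z of spanner_mouth in the frame of set_nut_center between -0.011 and 0.006 m and angle between spanner_mouth's own z axis and vertical below 0.12 rad and value of joint preload above 0.12 rad), for 0.2 s.
At the end, for the whole second after the job is handed in: The jam nut is turned more than 0.12 rad (7 degrees) beyond its bite; the brass nut is within 0.42 rad of zero; the spanner lies at rest and level (0.12 rad) on the brass nut with the middle of its mouth within 8 mm of the nut's axis and at the nut's height; everything is let go of (all of step 2 and value of joint set_nut between -0.42 and 0.42 rad and linear speed of spanner below 0.01 m/s and contact force between the fingers and jam_nut below 0.3 N); the robot touches nothing.
It fails at once if the spanner is forced against the post with more than 8 N (contact force between spanner and post above 8 N).
It fails at once if the brass nut is turned more than 0.42 rad from zero (value of joint set_nut above 0.42 rad or value of joint set_nut below -0.42 rad).
It fails at once if a bystander is moved by more than 30 mm (distance of any of flux_tub, screw_dish, wick, cutter, reel from where it was at the start of the episode above 0.03 m).
It also fails if it takes over 67 s, if anything falls off the work surface, if the arm or the gripper's body presses on something with over 40 N, if the wrist force passes 120 N, or if a joint passes its speed limit or range.

## Working session

There is one attempt and no reset: what is moved stays moved. The work goes in short steps, Python scripts to look and compute and a shell command to move; the robot and the scene stay as the last step left them, time stands still between calls to the robot, and variables do not carry over. Pictures are saved under pics/ and viewed, at most 10 in all, crops included, and the job is handed in when it is done.

```bash
mkdir -p pics
cat > h.py <<'E'
import numpy as np, cv2
from cell import ctrl
from scipy.spatial.transform import Rotation as R
def st():
    s=ctrl.sense(); print({k:np.round(s[k],4).tolist() for k in ['time','tcp_pos','ee_rot','wrist_force','moment','gripper_width','grip_force','joints']}); return s
def save(n,im): cv2.imwrite('pics/'+n,cv2.cvtColor(im,cv2.COLOR_RGB2BGR))
def cloud(f):
    z=f['range_z'];K=f['K'];v,u=np.mgrid[:z.shape[0],:z.shape[1]]
    p=np.stack([(u-K[0,2])/K[0,0]*z,(v-K[1,2])/K[1,1]*z,z],-1)
    w=p@f['cam_to_world'][:3,:3].T+f['cam_to_world'][:3,3]
    w[z==0]=np.nan; return w
E
python3 - <<'E'
from h import *
st()
for n in ['top','side']:
    f=ctrl.grab_frame(n); save(n+'0.png',f['image']); np.savez('/tmp/'+n+'.npz',**f); print(n,np.round(f['cam_to_world'],3).tolist(),f['K'][0,0])
E
```

```text
{'time': 0.0, 'tcp_pos': [0.1737, -0.6258, 0.2302], 'ee_rot': [-0.001, 0.9908, 0.135, -0.0002], 'wrist_force': [-1.1774, 0.3156, 0.0745], 'moment': [0.0344, 0.0015, 0.0097], 'gripper_width': 0.0856, 'grip_force': 0.0, 'joints': [1.3141, 0.3218, -0.0701, 1.4517, 0.0226, 1.3708, -0.0569]}
top [[-0.003, -0.993, 0.117, 0.436], [-1.0, 0.003, -0.005, -0.061], [0.005, -0.117, -0.993, 0.924], [0.0, 0.0, 0.0, 1.0]] 389.07970214080257
side [[-0.912, -0.273, 0.305, 0.249], [-0.409, 0.588, -0.697, 0.515], [0.011, -0.761, -0.649, 0.635], [0.0, 0.0, 0.0, 1.0]] 361.527560174553
```

View pics/top0.png

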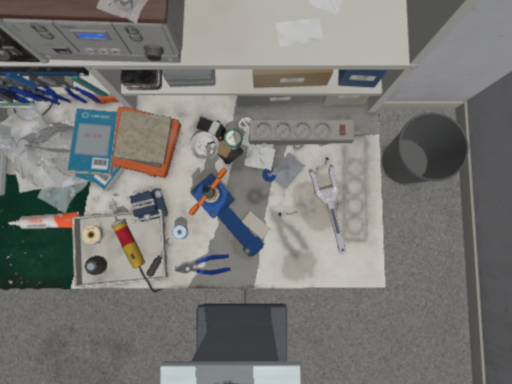

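View pics/side0.png

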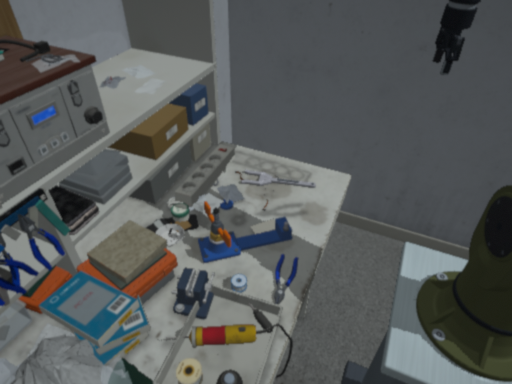

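Top view: stud at about (211,193), rest end (255,247), orange wings (221,174) and (195,210). The spanner's mouth is at (322,180) and its handle ends at (342,248). I'll compute rough positions from the depth clouds.

Run:
```python
from h import *
C={}
for n in ['top','side']:
    f=dict(np.load('/tmp/'+n+'.npz')); w=cloud(f); im=f['image'].astype(int); C[n]=(w,im)
    r,g,b=im[...,0],im[...,1],im[...,2]
    reg=(w[...,0]>.35)&(w[...,0]<.75)&(w[...,1]>-.4)&(w[...,1]<.15)
    blue=reg&(b>r+40)&(b>g+25)&(w[...,2]<.07)&(w[...,2]>.005)
    org=reg&(r>150)&(g<130)&(b<90)&(w[...,2]>.055)&(w[...,1]<.15)
    for m,l in((blue,'blue'),(org,'org')):
        k,lab,s,c=cv2.connectedComponentsWithStats(m.astype(np.uint8))
        for i in range(1,k):
            if s[i,4]>12:
                p=w[lab==i]; print(n,l,s[i,4],np.round(c[i]),'mean',np.round(p.mean(0),3),'min',np.round(p.min(0),3),'max',np.round(p.max(0),3))
w,im=C['top']
for uv in [(211,193),(322,180),(325,190),(330,205),(335,220),(342,248),(314,172),(328,160),(255,247)]:
    print(uv,np.round(w[uv[1],uv[0]],3),im[uv[1],uv[0]])
f=dict(np.load('/tmp/top.npz'));a=f['image'][150:260,180:360]
save('top1.png',cv2.resize(a,None,fx=4.4,fy=4.4,interpolation=cv2.INTER_CUBIC))
```

```text
top blue 90 [268. 175.] mean [ 0.584 -0.088  0.009] min [ 0.572 -0.105  0.007] max [ 0.601 -0.076  0.014]
top blue 195 [202. 187.] mean [0.555 0.069 0.013] min [0.525 0.04  0.008] max [0.587 0.094 0.042]
top blue 1203 [233. 221.] mean [ 0.476 -0.004  0.016] min [ 0.397 -0.073  0.006] max [0.565 0.068 0.045]
top blue 104 [212. 257.] mean [0.391 0.042 0.009] min [0.381 0.008 0.005] max [0.399 0.076 0.013]
top blue 102 [213. 271.] mean [0.36  0.04  0.009] min [0.355 0.004 0.006] max [0.367 0.077 0.013]
top org 178 [170. 144.] mean [0.647 0.133 0.068] min [0.576 0.119 0.065] max [0.702 0.15  0.073]
top org 81 [218. 177.] mean [0.567 0.023 0.087] min [0.547 0.008 0.071] max [0.586 0.039 0.101]
top org 39 [202. 200.] mean [0.518 0.06  0.077] min [0.507 0.052 0.069] max [0.527 0.067 0.081]
top org 41 [193. 209.] mean [0.497 0.075 0.096] min [0.487 0.067 0.087] max [0.506 0.083 0.102]
side blue 69 [227. 204.] mean [ 0.583 -0.085  0.008] min [ 0.572 -0.106  0.005] max [ 0.598 -0.072  0.011]
side blue 79 [280. 223.] mean [ 0.425 -0.05   0.04 ] min [ 0.413 -0.07   0.033] max [ 0.438 -0.029  0.043]
side blue 1047 [235. 245.] mean [0.501 0.031 0.013] min [ 0.419 -0.051  0.005] max [0.584 0.098 0.036]
side blue 92 [279. 268.] mean [0.391 0.046 0.008] min [0.38  0.01  0.005] max [0.398 0.078 0.011]
side blue 95 [292. 272.] mean [0.36  0.043 0.008] min [0.354 0.007 0.006] max [0.368 0.079 0.011]
(211, 193) [0.533 0.038 0.087] [80 83 88]
(322, 180) [ 0.573 -0.218  0.   ] [153 147 138]
(325, 190) [ 0.548 -0.222  0.013] [165 162 168]
(330, 205) [ 0.512 -0.233  0.011] [170 166 171]
(335, 220) [ 0.477 -0.244  0.01 ] [89 92 98]
(342, 248) [ 0.412 -0.259  0.011] [138 137 142]
(314, 172) [ 0.592 -0.198  0.004] [138 136 131]
(328, 160) [ 0.622 -0.233 -0.   ] [146 143 137]
(255, 247) [ 0.416 -0.057  0.041] [ 35  61 103]
```

View pics/top1.png

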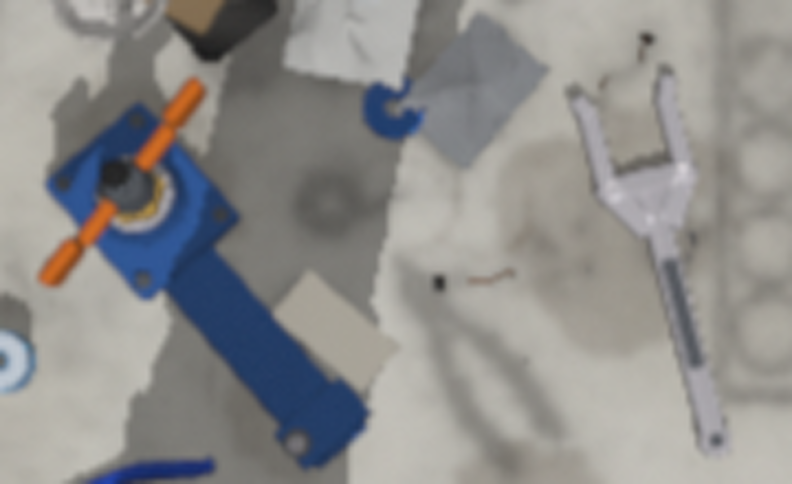

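The crop shows the stand yawed about 40° with the post at (297,440). The spanner lies about 15° yaw with its mouth open away from the robot, and the tool's x axis already lies along it. Moving above its handle.

```bash
python3 -m inch '-1 30 -20.5 0 0 0 0;-1 30 -20.5 0 0 0 0;-1 30 -20.5 0 0 0 0;-1 30 -20.5 0 0 0 0;-1 30 -20.5 0 0 0 0;-1 30 -20.5 0 0 0 0;-1 30 -20.5 0 0 0 0'; python3 -m inch '-1 30 -20.5 0 0 0 0;-1 30 -20.5 0 0 0 0;-1 30 -20.5 0 0 0 0;-1 30 -20.5 0 0 0 0;-1 30 -20.5 0 0 0 0;-1 30 -20.5 0 0 0 0;-1 30 -20.5 0 0 0 0;-1 0 0 0 0 0 0'
python3 - <<'E'
from h import *
s=st(); f=ctrl.grab_frame('wrist'); np.savez('/tmp/w1.npz',p=s['tcp_pos'],q=s['ee_rot'],**f); print(f['K'],np.round(f['mount'],3)); save('w1.png',f['image'])
E
```

```text
time: 0.68
tcp_pos: [0.3385, -0.4302, 0.231]
ee_rot: [-0.0, 0.991, 0.135, -0.0]
wrist_force: [0.8, 1.0, -0.1]
gripper_width: 0.0854
grip_force: 0.0
time: 1.35
tcp_pos: [0.5065, -0.2286, 0.2312]
ee_rot: [-0.002, 0.99, 0.141, 0.002]
wrist_force: [0.6, 1.9, 0.5]
gripper_width: 0.0855
grip_force: 0.0
{'time': 1.35, 'tcp_pos': [0.5065, -0.2286, 0.2312], 'ee_rot': [-0.0021, 0.99, 0.1409, 0.0017], 'wrist_force': [0.6294, 1.8564, 0.4916], 'moment': [0.0864, 0.0034, -0.0202], 'gripper_width': 0.0855, 'grip_force': 0.0, 'joints': [0.7824, 0.1456, -0.4427, 1.6766, 0.0586, 1.3324, -0.958]}
[[297.31863964   0.         249.57855676]
 [  0.         297.31863964 186.18554771]
 [  0.           0.           1.        ]] [[ 0.002 -0.952 -0.306  0.079]
 [ 1.     0.001  0.001 -0.001]
 [-0.001 -0.306  0.952 -0.143]
 [ 0.     0.     0.     1.   ]]
```

View pics/w1.png

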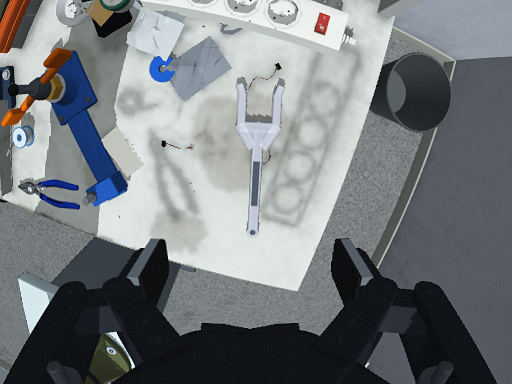

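The wrist view shows the spanner tips at (241,88) and (278,88), its handle end at (252,232), and the stand at the left. I'll measure the spanner from the wrist range and the top camera.

```bash
cat >> h.py <<'E'
def wcloud(f):
    z=f['range_z'];K=f['K'];v,u=np.mgrid[:z.shape[0],:z.shape[1]]
    x=(u-K[0,2])/K[0,0];y=(v-K[1,2])/K[1,1];r=np.hypot(x,y)+1e-9
    k=np.tan(np.minimum(r,1.5))/r
    p=np.stack([x*k*z,y*k*z,z],-1)@f['mount'][:3,:3].T+f['mount'][:3,3]
    q=np.array(f['q']);w=p@R.from_quat(q[[1,2,3,0]]).as_matrix().T+f['p']
    w[(z==0)|(r>1.2)]=np.nan; return w
def shot(n):
    s=ctrl.sense(); f=ctrl.grab_frame('wrist'); f=dict(f,p=np.array(s['tcp_pos']),q=np.array(s['ee_rot'])); np.savez('/tmp/'+n+'.npz',**f); return f
def wproj(f,P):
    "world points -> wrist pixels"
    q=np.array(f['q']);t=(np.asarray(P)-f['p'])@R.from_quat(q[[1,2,3,0]]).as_matrix()
    M=np.linalg.inv(f['mount']);c=t@M[:3,:3].T+M[:3,3]
    rho=np.linalg.norm(c[...,:2],axis=-1)+1e-12;th=np.arctan2(rho,c[...,2])
    return c[...,:2]/rho[...,None]*th[...,None]*f['K'][0,0]+f['K'][:2,2]
def ortho(f,h,x0,x1,y0,y1,mm=1):
    "orthophoto of plane z=h; row down = -x world, col right = -y world"
    X,Y=np.meshgrid(np.arange(x1,x0,-mm/1e3),np.arange(y1,y0,-mm/1e3),indexing='ij')
    uv=wproj(f,np.stack([X,Y,0*X+h],-1)).astype(np.float32)
    return cv2.remap(f['image'],uv[...,0],uv[...,1],cv2.INTER_CUBIC)
def span(w):
    m=(w[...,0]>.39)&(w[...,0]<.65)&(w[...,1]>-.29)&(w[...,1]<-.17)
    p=w[m]; b=np.median(p[p[:,2]<.005][:,2]) if (p[:,2]<.005).any() else 0
    s=p[(p[:,2]>b+.005)&(p[:,2]<b+.016)]
    h=s[s[:,0]<.52]; c=h.mean(0); d=np.linalg.svd(h[:,:2]-c[:2],full_matrices=False)[2][0]; d*=np.sign(d[0])
    t=(s[:,:2]-c[:2])@d; n=(s[:,:2]-c[:2])@[-d[1],d[0]]
    print('bench',b,'top z',np.median(s[:,2]),'yaw',np.degrees(np.arctan2(d[1],d[0])),'len',np.ptp(t),'hw',np.percentile(n[t<.04],[2,98]),'headw',np.percentile(n[t>.08],[1,99]))
    m1=c[:2]+d*(t.min()+.178);m2=c[:2]+d*(t.max()-.028)
    print('mouth',m1,m2,'grip',(m1+m2)/2-d*.08); return s
E
python3 - <<'E'
from h import *
print('wrist');span(wcloud(dict(np.load('/tmp/w1.npz'))))
print('top');span(cloud(dict(np.load('/tmp/top.npz'))))
E
```

```text
wrist
bench -4.032636640671772e-05 top z 0.008827131960423451 yaw 13.788950609539974 len 0.2255793764386977 hw [-0.00699483  0.00683426] headw [-0.02869015  0.02696563]
mouth [ 0.57312964 -0.21939169] [ 0.59214475 -0.21472502] grip [ 0.50494278 -0.23612605]
top
bench 0.0010160957661118908 top z 0.009914714783682554 yaw 13.273692326126895 len 0.22628950811459198 hw [-0.00702397  0.00706965] headw [-0.02676133  0.02797404]
mouth [ 0.57196681 -0.2197022 ] [ 0.59171427 -0.21504367] grip [ 0.50397779 -0.23574117]
```

```bash
python3 -m inch '-1 -13.4 6.4 0 0 0 2.4;-1 0 0 36 0 0 0;-1 0 0 36 0 0 0;-1 0 0 36 0 0 0;-1 0 0 36 0 0 0;-1 0 0 36 0 0 0;-1 0 0 30 0 0 0;-1 0 0 0 0 0 0'
python3 - <<'E'
from h import *
st(); f=shot('w2'); w=wcloud(f)
m=(w[...,0]>.39)&(w[...,0]<.65)&(w[...,1]>-.29)&(w[...,1]<-.17)&(w[...,2]>.004)&(w[...,2]<.015)
p=w[m];print(len(p))
g=f['image'];save('w2.png',g)
E
```

```text
time: 2.07
tcp_pos: [0.4832, -0.248, 0.0149]
ee_rot: [-0.003, 0.994, 0.111, -0.006]
wrist_force: [-0.8, 1.0, -1.2]
gripper_width: 0.0851
grip_force: 0.0
{'time': 2.0667, 'tcp_pos': [0.4832, -0.248, 0.0149], 'ee_rot': [-0.003, 0.9938, 0.1114, -0.0057], 'wrist_force': [-0.8491, 0.9912, -1.2066], 'moment': [0.0342, 0.0892, 0.0434], 'gripper_width': 0.0851, 'grip_force': 0.0, 'joints': [0.7706, 0.3458, -0.3954, 1.9136, 0.1644, 0.9265, -1.0521]}
13734
```

View pics/w2.png

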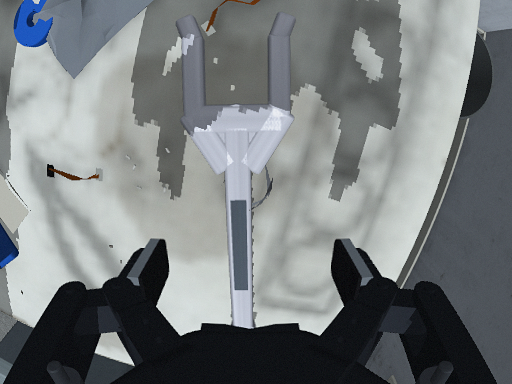

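The spanner runs between the fingers: mouth floor at (238,107), tips at (188,20) and (284,20), handle at column ~240. The tool ended about 15 mm short, so I'll refine the pose by the mouth floor and compute the correction.

```bash
cat >> h.py <<'E'
def goto(x,y,z,yaw,s=None):
    "tool-axis mm and rotvec deg from measured pose to vertical tool with tool-x at yaw (deg)"
    s=s or ctrl.sense(); q=np.array(s['ee_rot']);A=R.from_quat(q[[1,2,3,0]])
    T=R.from_euler('z',yaw,degrees=True)*R.from_euler('x',180,degrees=True)
    print('shift',np.round(A.inv().apply(np.array([x,y,z])-s['tcp_pos'])*1e3,1),'rot',np.round((A.inv()*T).as_rotvec(degrees=True),2),'yaw now',round((np.degrees(np.arctan2(*A.as_matrix()[[1,0],[0,0]]))),2))
E
python3 - <<'E'
from h import *
for n in ['w1','w2','top']:
    f=dict(np.load(f'/tmp/{n}.npz')); w=cloud(f) if n=='top' else wcloud(f)
    m=(w[...,0]>.39)&(w[...,0]<.65)&(w[...,1]>-.29)&(w[...,1]<-.17)
    s=w[m];s=s[(s[:,2]>.005)&(s[:,2]<.016)]
    h=s[(s[:,0]<.53)];c=np.median(h,0);d=np.array([np.cos(.24),np.sin(.24)])
    for _ in range(4):
        nn=(h[:,:2]-c[:2])@[-d[1],d[0]];h=h[abs(nn)<.0095]
        c=h.mean(0);d=np.linalg.svd(h[:,:2]-c[:2],full_matrices=False)[2][0];d*=np.sign(d[0])
    t=(s[:,:2]-c[:2])@d;nn=(s[:,:2]-c[:2])@[-d[1],d[0]]
    fl=np.percentile(t[(abs(nn)<.009)&(t<.16)],99.7)
    jw=nn[(t>fl+.005)&(t<fl+.03)&(abs(nn)<.03)]
    print(n,'yaw',np.degrees(np.arctan2(d[1],d[0])),'mouth from floor',c[:2]+d*(fl+.02),'from end',c[:2]+d*(t.min()+.178),'jaws inner',jw[jw<0].max(),jw[jw>0].min(),'outer',jw.min(),jw.max(),'z',np.median(s[:,2]))
goto(.4957,-.2383,.0149,13.7)
E
```

```text
w1 yaw 13.698294884450736 mouth from floor [ 0.61841092 -0.20854035] from end [ 0.57317303 -0.21956673] jaws inner -0.0025491204376440106 0.005896158490052261 outer -0.02015684976627884 0.005896158490052261 z 0.008827713747709576Traceback (most recent call last):
  File "<stdin>", line 13, in <module>
    return umr_maximum(a, axis, None, out, keepdims, initial, where)
ValueError: zero-size array to reduction operation maximum which has no identity
```

Run:
```python
from h import *
f=dict(np.load('/tmp/w2.npz'));w=wcloud(f)
for uv in [(238,110),(238,118),(195,60),(278,60),(238,200),(238,280),(188,20),(284,20)]: print(uv,np.round(w[uv[1],uv[0]],4))
yaw=np.radians(13.7);d=np.array([np.cos(yaw),np.sin(yaw)]);n=np.array([-d[1],d[0]]);m=np.array([.5732,-.2196])
for a,b in [(-20,0),(28,25),(28,-25),(-80,0),(0,27.5),(0,-27.5),(0,16),(0,-16)]: print(a,b,wproj(f,np.r_[m+d*a/1e3+n*b/1e3,.009]).round(0))
goto(.4957,-.2386,.0149,13.7)
```

```text
(238, 110) [ 0.5505 -0.2263  0.008 ]
(238, 118) [ 0.5467 -0.2272  0.0088]
(195, 60) [ 0.5709 -0.2001  0.009 ]
(278, 60) [ 0.5794 -0.2397  0.009 ]
(238, 200) [ 0.5046 -0.2364  0.0096]
(238, 280) [ 0.4528 -0.2473  0.0086]
(188, 20) [ 0.5904 -0.1922  0.0098]
(284, 20) [ 0.5997 -0.2379  0.0107]
-20 0 [235. 103.]
28 25 [184.  12.]
28 -25 [285.   8.]
-80 0 [238. 216.]
0 27.5 [179.  66.]
0 -27.5 [291.  63.]
0 16 [202.  64.]
0 -16 [268.  62.]
shift [12.  -7.4  3.3] rot [-0.25  0.39 -0.86] yaw now 12.84
```

```bash
python3 -m inch '-1 9.8 -7.3 3.2 -0.25 0.39 -0.86;-1 0 0 0 0 0 0;-1 0 0 7 0 0 0;-1 0 0 0 0 0 0;-1 0 0 0 0 0 0' 60
python3 - <<'E'
from h import *
st();goto(.4935,-.2393,.001,13.7)
E
```

```text
time: 2.53
tcp_pos: [0.4988, -0.2382, 0.0118]
ee_rot: [0.002, 0.993, 0.122, 0.004]
wrist_force: [-0.1, -0.7, -0.7]
gripper_width: 0.0851
grip_force: 0.0
{'time': 2.5333, 'tcp_pos': [0.4988, -0.2382, 0.0118], 'ee_rot': [0.0023, 0.9926, 0.1217, 0.0039], 'wrist_force': [-0.059, -0.6914, -0.6803], 'moment': [0.0035, -0.0077, -0.0175], 'gripper_width': 0.0851, 'grip_force': 0.0, 'joints': [0.7501, 0.355, -0.4043, 1.9107, 0.1758, 0.9009, -1.0669]}
shift [-5.4 -0.3 10.8] rot [ 0.31 -0.41  0.28] yaw now 13.98
```

```bash
python3 -m inch '-1 -5.4 -0.3 10.5 0.31 -0.41 0.28;-1 0 0 0 0 0 0;-1 0 0 0 0 0 0;-1 0 0 0 0 0 0'
python3 - <<'E'
from h import *
st();goto(.4935,-.2393,.001,13.7)
E
```

```text
time: 2.87
tcp_pos: [0.4931, -0.239, 0.0003]
ee_rot: [-0.001, 0.993, 0.119, -0.0]
wrist_force: [-0.7, 0.4, 0.4]
gripper_width: 0.085
grip_force: 0.0
{'time': 2.8667, 'tcp_pos': [0.4931, -0.239, 0.0003], 'ee_rot': [-0.0006, 0.9929, 0.1191, -0.0004], 'wrist_force': [-0.7396, 0.3639, 0.4054], 'moment': [-0.0158, -0.0414, 0.0302], 'gripper_width': 0.085, 'grip_force': 0.0, 'joints': [0.7509, 0.3697, -0.399, 1.9193, 0.181, 0.8887, -1.0707]}
shift [ 0.4  0.4 -0.7] rot [-0.07  0.04 -0.02] yaw now 13.68
```

```bash
python3 -m inch '-1 0.4 0.4 -1.5 0 0 0;1 0 0 0 0 0 0;1 0 0 0 0 0 0;1 0 0 0 0 0 0;1 0 0 0 0 0 0;1 0 0 0 0 0 0;1 0 0 0 0 0 0;1 0 0 0 0 0 0' 60;python3 -m inch '1 0 0 0 0 0 0;1 0 0 0 0 0 0'; python3 -m inch '1 0 0 -20 0 0 0;1 0 0 -30 0 0 0;1 0 0 -30 0 0 0;1 0 0 -30 0 0 0;1 0 0 0 0 0 0;1 0 0 0 0 0 0;1 0 0 0 0 0 0;1 0 0 0 0 0 0'
python3 - <<'E'
from h import *
st()
E
```

```text
time: 3.53
tcp_pos: [0.4939, -0.2393, 0.0023]
ee_rot: [-0.0, 0.993, 0.119, -0.0]
wrist_force: [-0.8, 1.2, 2.3]
gripper_width: 0.0121
grip_force: 59.7
time: 3.7
tcp_pos: [0.4939, -0.2393, 0.0023]
ee_rot: [-0.0, 0.993, 0.119, -0.0]
wrist_force: [-0.3, 0.5, 3.3]
gripper_width: 0.0117
grip_force: 59.7
time: 4.37
tcp_pos: [0.4925, -0.2388, 0.1103]
ee_rot: [-0.001, 0.993, 0.119, -0.002]
wrist_force: [-0.6, -0.4, -2.1]
gripper_width: 0.0116
grip_force: 59.3
{'time': 4.3667, 'tcp_pos': [0.4925, -0.2388, 0.1103], 'ee_rot': [-0.0014, 0.9929, 0.1192, -0.0016], 'wrist_force': [-0.5754, -0.3999, -2.1352], 'moment': [-0.074, 0.0115, 0.0438], 'gripper_width': 0.0116, 'grip_force': 59.2778, 'joints': [0.7839, 0.2289, -0.4258, 1.8374, 0.1043, 1.1015, -1.0115]}
```

```bash
python3 -m inch '1 -1.4 -29 -13 0 0 0;1 -1.4 -29 -13 0 0 0;1 -1.4 -29 -13 0 0 0;1 -1.4 -29 -13 0 0 0;1 -1.4 -29 -13 0 0 0;1 -1.4 -29 -13 0 0 0;1 -1.4 -29 -13 0 0 0'; python3 -m inch '1 0 0 0 0 0 -5.3;1 0 0 0 0 0 -5.3;1 0 0 0 0 0 -5.3;1 0 0 0 0 0 -5.3;1 0 0 0 0 0 -5.3;1 0 0 0 0 0 0;1 0 0 0 0 0 0;1 0 0 0 0 0 0'
python3 - <<'E'
from h import *
st();f=shot('w3'); save('w3.png',f['image']); np.savez('/tmp/top3.npz',**ctrl.grab_frame('top'));np.savez('/tmp/side3.npz',**ctrl.grab_frame('side'))
E
```

```text
time: 4.95
tcp_pos: [0.4348, -0.0431, 0.2022]
ee_rot: [-0.001, 0.993, 0.119, -0.002]
wrist_force: [1.0, 0.5, -1.2]
gripper_width: 0.0118
grip_force: 59.3
time: 5.62
tcp_pos: [0.4359, -0.0444, 0.2025]
ee_rot: [-0.001, 0.939, 0.343, -0.001]
wrist_force: [-0.0, -0.2, -1.3]
gripper_width: 0.0115
grip_force: 59.3
{'time': 5.6167, 'tcp_pos': [0.4359, -0.0444, 0.2025], 'ee_rot': [-0.0009, 0.9395, 0.3426, -0.0007], 'wrist_force': [-0.0257, -0.1821, -1.2607], 'moment': [-0.0615, -0.0044, 0.0395], 'gripper_width': 0.0115, 'grip_force': 59.2723, 'joints': [0.6306, -0.1072, -0.5464, 1.9653, -0.0594, 1.2706, -0.767]}
```

View pics/w3.png

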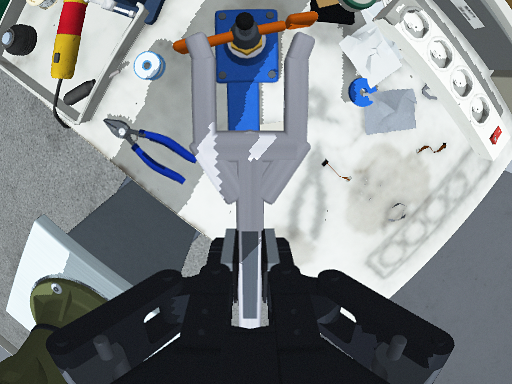

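The wrist view shows the stand base at (218..277, 8..80), the nut and stud at (245,40), wings from (180,46) to (315,18), and the held spanner with jaw tips at (200,40) and (300,45). I'll fit the stand and the held spanner from the wrist clouds.

Run:
```python
from h import *
def rect(p,lab):
    r=cv2.minAreaRect((p[:,:2]*1e4).astype(np.float32)); print(lab,len(p),'c',np.round(np.array(r[0])/1e4,4),'size',np.round(np.array(r[1])/10,1),'ang',r[2],'z',np.median(p[:,2]))
for n in ['w3','w1','top','side','top3','side3']:
    f=dict(np.load(f'/tmp/{n}.npz')); w=wcloud(f) if n[0]=='w' else cloud(f); im=f['image'].astype(int)
    r,g,b=im[...,0],im[...,1],im[...,2]
    reg=(w[...,0]>.38)&(w[...,0]<.62)&(w[...,1]>-.1)&(w[...,1]<.11)
    bl=reg&(b>r+35)&(b>g+15)
    m=bl&(w[...,2]>.008)&(w[...,2]<.016)&(w[...,0]>.44)
    # base part only: rotate approx
    for yaw in (40,):
        c,s_=np.cos(np.radians(yaw)),np.sin(np.radians(yaw)); d=np.array([c,s_]);e=np.array([-s_,c])
        p=w[m]; q=(p[:,:2]-[.533,.04]);t=q@d;k=q@e
        o=p[t>-.05]; 
        if len(o)>20: rect(o,n+' base'); 
        a=p[(t<-.05)&(abs(k)<.03)]
        if len(a)>20:
            ctr=a.mean(0); dd=np.linalg.svd(a[:,:2]-ctr[:2])[2][0] if len(a)<3000 else None; dd*=np.sign(dd[0]); print('  arm yaw',np.degrees(np.arctan2(dd[1],dd[0])),'center',ctr,'kmid',np.percentile(k[(t<-.05)&(abs(k)<.03)],[2,98]),'tmin',t.min())
    rr=w[bl&(w[...,2]>.035)&(w[...,2]<.046)]
    if len(rr)>20: rect(rr,n+' rest')
    og=w[reg&(r>150)&(g<140)&(b<90)&(w[...,2]>.09)&(w[...,2]<.106)]
    if len(og)>5: 
        rect(og,n+' wingtop'); 
    tp=w[reg&(w[...,2]>.118)&(w[...,2]<.13)&(abs(r-b)<30)]
    if len(tp)>2 : print(n,'stud top',len(tp),np.round(np.median(tp,0),4))
```

```text
w3 base 2974 c [0.5473 0.0224] size [ 98. 254.] ang 39.74186706542969 z 0.011546711656645794
  arm yaw 41.348447011930766 center [ 0.47570774 -0.00060377  0.00988672] kmid [-0.01101187  0.02257718] tmin -0.090153688660165
w3 wingtop 226 c [0.5368 0.0459] size [  8.3 123. ] ang 53.32391357421875 z 0.09701245620422949
w3 stud top 247 [0.536  0.0456 0.1227]
w1 base 1471 c [0.5455 0.023 ] size [ 96.9 259.1] ang 40.02745056152344 z 0.011249085082588317
  arm yaw 49.30214507348388 center [ 0.46577453 -0.01278134  0.00973197] kmid [-0.01246573  0.02102193] tmin -0.1369534583952224
w1 rest 523 c [ 0.4743 -0.0033] size [175.9  46.9] ang 41.273948669433594 z 0.03957296462801882
w1 wingtop 106 c [0.5362 0.0448] size [  7.8 122. ] ang 53.41403579711914 z 0.09639934999614683
w1 stud top 99 [0.5369 0.0428 0.1224]
top base 684 c [ 0.5685 -0.004 ] size [ 97.3 185.3] ang 39.93230438232422 z 0.012598239586472215
  arm yaw 47.84129477411529 center [ 0.46572831 -0.01147469  0.01117229] kmid [-0.01124926  0.02095342] tmin -0.13005204162946102
top rest 184 c [0.4741 0.0029] size [179.9  42.7] ang 44.94023
[... 394 characters left out ...]
3
side rest 92 c [ 0.4718 -0.0043] size [162.8  41.7] ang 39.45390319824219 z 0.040215441253416195
side wingtop 17 c [0.5345 0.0477] size [  2.9 118.2] ang 52.9594841003418 z 0.09754080967081546
side stud top 30 [0.5361 0.0488 0.1227]
top3 base 168 c [ 0.5769 -0.002 ] size [ 37.3 200.9] ang 10.09703254699707 z 0.012179541553903661
side3 base 574 c [ 0.5684 -0.003 ] size [ 98.5 188.6] ang 40.14995574951172 z 0.012091308775992848
  arm yaw 47.954777447072736 center [ 0.46600299 -0.00775508  0.01041547] kmid [-0.00984578  0.02345515] tmin -0.12653045015902545
side3 rest 131 c [ 0.4772 -0.0017] size [180.6  44.6] ang 39.3850212097168 z 0.04050782406358533
side3 stud top 30 [0.5357 0.0491 0.1229]
```

```bash
cat > fit.py <<'E'
from h import *
S=np.array([.5366,.0455])
def stand(n):
    f=dict(np.load(f'/tmp/{n}.npz')); w=wcloud(f) if n[0]=='w' else cloud(f); im=f['image'].astype(int)
    r,g,b=im[...,0],im[...,1],im[...,2]
    d=np.array([np.cos(.698),np.sin(.698)]);e=np.array([-d[1],d[0]])
    t=(w[...,:2]-S)@d;k=(w[...,:2]-S)@e
    p=w[(b>r+35)&(b>g+15)&(w[...,2]>.008)&(w[...,2]<.016)&(abs(k)<.042)&(t>-.05)&(t<.05)]
    R_=cv2.minAreaRect((p[:,:2]*1e4).astype(np.float32));print(n,'base c',np.array(R_[0])/1e4,R_[1],R_[2],len(p))
    p=w[(b>r+35)&(b>g+15)&(w[...,2]>.034)&(w[...,2]<.046)&(abs(k)<.035)&(t<-.13)]
    if len(p)>20: R_=cv2.minAreaRect((p[:,:2]*1e4).astype(np.float32));print(n,'rest c',np.array(R_[0])/1e4,R_[1],R_[2],len(p))
def held(n,tz,yaw):
    "spanner in the tool: tz = expected world z of its top; returns mouth world"
    f=dict(np.load(f'/tmp/{n}.npz')); w=wcloud(f); d=np.array([np.cos(yaw),np.sin(yaw)]);e=np.array([-d[1],d[0]])
    t=(w[...,:2]-f['p'][:2])@d;k=(w[...,:2]-f['p'][:2])@e
    m=(abs(w[...,2]-tz)<.007)&(t>.015)&(t<.125)&(abs(k)<.045)
    T,Kk,Z=t[m],k[m],w[...,2][m]
    print('z',np.median(Z),'tilt slope',np.polyfit(T,Z,1)[0])
    pts=np.stack([T,Kk],1)
    # symmetric centre line: midpoints of the outer edges in slices
    c=[]
    for a in np.arange(.02,.122,.004):
        s=Kk[(T>=a)&(T<a+.004)]
        if len(s)>4:
            inn=s[abs(s)<.022] if a>.065 else s
            l,h=np.percentile(s,[1,99]); c.append((a+.002,(l+h)/2,h-l,s[s>0].min()-s[s<0].max() if (s>0).any() and (s<0).any() else 0))
    c=np.array(c);np.set_printoptions(suppress=True);print(np.round(c*1e3,1).tolist())
    fl=np.percentile(T[abs(Kk)<.008],99.5);tip=np.percentile(T,99.8)
    ln=np.polyfit(c[:,0],c[:,1],1)
    print('floor at',fl,'->mouth',fl+.02,'tip',tip,'->',tip-.028,'slope deg',np.degrees(np.arctan(ln[0])),'offset at mouth',np.polyval(ln,fl+.02))
E
python3 - <<'E'
from fit import *
for n in ['w3','w1','top','side']: stand(n)
held('w3',.2025-.0023+.009,np.radians(40.05))
E
```

```text
w3 base c [0.53341489 0.04332782] (924.748779296875, 693.701171875) 41.071529388427734 2654
w1 base c [0.53320728 0.04203455] (903.5322875976562, 702.6381225585938) 40.793663024902344 1259
w1 rest c [ 0.41820142 -0.05259856] (265.49932861328125, 468.88238525390625) 41.301055908203125 525
top base c [0.53348237 0.04228642] (912.6303100585938, 680.7177734375) 40.80962371826172 598
top rest c [ 0.4195145  -0.05160422] (254.2279815673828, 427.9604797363281) 44.63288497924805 183
side base c [0.53108564 0.04573314] (917.5840454101562, 660.4537963867188) 40.07481384277344 501
side rest c [ 0.41804619 -0.0484143 ] (231.53176879882812, 417.93389892578125) 40.49480056762695 94
z 0.20879882235275096 tilt slope -0.010370446839391277
[[22.0, 0.2, 13.5, 0.5], [26.0, 0.2, 24.1, 0.5], [30.0, 0.2, 28.7, 0.5], [34.0, 0.3, 32.9, 0.5], [38.0, 0.2, 38.0, 0.5], [42.0, 0.2, 42.6, 0.0], [46.0, 0.2, 46.9, 0.5], [50.0, 0.3, 51.5, 0.5], [54.0, 0.3, 55.6, 0.5], [58.0, 0.3, 52.6, 0.5], [62.0, 0.2, 52.9, 0.5], [66.0, 0.3, 52.5, 31.5], [70.0, 0.2, 53.3, 31.6], [74.0, 0.3, 53.0, 31.7], [78.0, 0.2, 53.0, 32.0], [82.0, 0.5, 53.4, 31.5], [86.0, 0.1, 53.1, 31.5], [90.0, 0.4, 53.4, 31.7], [94.0, 0.2, 52.8, 32.0], [98.0, 0.3, 54.4, 32.3], [102.0, 0.3, 57.7, 35.8], [106.0, 0.3, 58.8, 39.1], [110.0, -0.8, 49.4, 41.8]]
floor at 0.06162244282677778 ->mouth 0.08162244282677777 tip 0.10776195636941102 -> 0.07976195636941102 slope deg -0.08207191416158362 offset at mouth 0.00019885901096162328
```

Spanner held straight: mouth 81 mm ahead of the TCP and centred, stand axis (0.5366, 0.0455), yaw 40.8°. Going to staging (mouth 47 mm short of the nut).

```bash
python3 - <<'E'
from h import *
goto(.4397,-.0381,.10,40.8)
E
python3 -m inch '1 6 -1.5 0 0 0 -0.8;1 0 0 25 0 0 0;1 0 0 25 0 0 0;1 0 0 25 0 0 0;1 0 0 25 0 0 0;1 0 0 0 0 0 0;1 0 0 0 0 0 0;1 0 0 0 0 0 0'
python3 - <<'E'
from h import *
st();goto(.4397,-.0381,.052,40.8)
E
```

```text
shift [  6.8  -2.5 103. ] rot [-0.09  0.01 -0.67] yaw now 40.13
time: 6.43
tcp_pos: [0.441, -0.0392, 0.1046]
ee_rot: [-0.0, 0.937, 0.35, 0.001]
wrist_force: [0.5, 0.1, -0.6]
gripper_width: 0.0121
grip_force: 59.2
{'time': 6.4333, 'tcp_pos': [0.441, -0.0392, 0.1046], 'ee_rot': [-0.0002, 0.9366, 0.3503, 0.0007], 'wrist_force': [0.4804, 0.1223, -0.5999], 'moment': [-0.0987, 0.0019, -0.0527], 'gripper_width': 0.0121, 'grip_force': 59.2273, 'joints': [0.6109, 0.0092, -0.5783, 2.0781, 0.0048, 1.0546, -0.8248]}
shift [-0.3 -1.7 52.6] rot [ 0.01 -0.08  0.21] yaw now 41.01
```

```bash
python3 -m inch '1 -0.3 -1.7 0 0 0 0.2;1 0 0 17 0 0 0;1 0 0 17 0 0 0;1 0 0 17 0 0 0;1 0 0 0 0 0 0;1 0 0 0 0 0 0;1 0 0 0 0 0 0;1 0 0 0 0 0 0'
python3 - <<'E'
from fit import *
st();goto(.4397,-.0381,.0425,40.8); f=shot('w4');save('w4.png',f['image'])
held('w4',f['p'][2]+.0067,np.radians(40.8))
E
```

```text
time: 7.1
tcp_pos: [0.4399, -0.0384, 0.0539]
ee_rot: [0.0, 0.937, 0.348, 0.001]
wrist_force: [0.8, -0.4, -0.9]
gripper_width: 0.0113
grip_force: 59.2
{'time': 7.1, 'tcp_pos': [0.4399, -0.0384, 0.0539], 'ee_rot': [0.0004, 0.9373, 0.3485, 0.0011], 'wrist_force': [0.8442, -0.4442, -0.8705], 'moment': [-0.0242, -0.0309, 0.0305], 'gripper_width': 0.0113, 'grip_force': 59.2264, 'joints': [0.5973, 0.0848, -0.5836, 2.1285, 0.0577, 0.9409, -0.8774]}
shift [ 0.1 -0.4 11.4] rot [ 0.08 -0.1  -0.01] yaw now 40.79
z 0.06028307741347855 tilt slope -0.01366012895501617
[[22.0, 0.2, 13.5, 0.5], [26.0, 0.2, 24.1, 0.5], [30.0, 0.2, 28.4, 0.5], [34.0, 0.1, 33.1, 0.5], [38.0, 0.2, 38.1, 0.5], [42.0, 0.2, 42.4, 0.5], [46.0, 0.2, 46.9, 0.0], [50.0, 0.3, 51.5, 0.5], [54.0, 0.2, 55.6, 0.5], [58.0, 0.2, 52.7, 0.4], [62.0, 0.1, 53.0, 0.4], [66.0, 0.2, 52.7, 31.5], [70.0, 0.3, 53.3, 31.7], [74.0, 0.2, 53.0, 31.9], [78.0, 0.3, 53.0, 32.0], [82.0, 0.1, 53.2, 31.6], [86.0, 0.1, 53.1, 31.5], [90.0, 0.1, 53.1, 31.8], [94.0, 0.0, 52.7, 31.8], [98.0, 0.2, 54.7, 32.6], [102.0, 0.1, 57.8, 35.9], [106.0, 0.2, 58.7, 38.5], [110.0, 0.3, 48.4, 0.5], [114.0, 1.0, 14.2, 0.4], [118.0, 6.1, 36.7, 5.1], [122.0, 0.5, 30.0, 19.9]]
floor at 0.11724153745290462 ->mouth 0.13724153745290463 tip 0.12335801955235065 -> 0.09535801955235065 slope deg 0.7868535506439205 offset at mouth 0.0013587590392812516
```

View pics/w4.png

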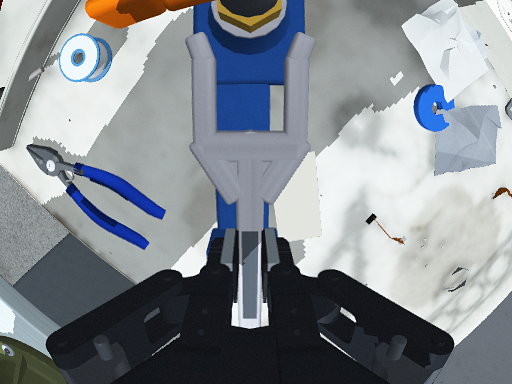

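The nut's near corner at (250,38) and the flange centre line are in line with the mouth's centre (~250), so the alignment is good. Lowering, then sliding on with force checks.

```bash
python3 -m inch '1 0 -0.2 9 0 0 0;1 0 0 0 0 0 0;1 0 0 0 0 0 0;1 6 0 0 0 0 0;1 6 0 0 0 0 0;1 6 0 0 0 0 0;1 0 0 0 0 0 0;1 0 0 0 0 0 0';  python3 -m inch '1 5 0 0 0 0 0;1 5 0 0 0 0 0;1 0 0 0 0 0 0;1 0 0 0 0 0 0;1 0 0 0 0 0 0'
python3 - <<'E'
from fit import *
st();goto(.4397+.0347,-.0381+.0301,.0445,40.8)
E
```

```text
time: 7.82
tcp_pos: [0.4524, -0.0257, 0.0433]
ee_rot: [-0.001, 0.937, 0.349, -0.0]
wrist_force: [0.0, 0.2, -1.8]
gripper_width: 0.0117
grip_force: 59.3
time: 8.23
tcp_pos: [0.4594, -0.0199, 0.0432]
ee_rot: [-0.001, 0.937, 0.349, -0.0]
wrist_force: [0.2, 0.3, -1.4]
gripper_width: 0.0117
grip_force: 59.3
{'time': 8.2333, 'tcp_pos': [0.4594, -0.0199, 0.0432], 'ee_rot': [-0.0005, 0.9373, 0.3486, -0.0003], 'wrist_force': [0.249, 0.2802, -1.4406], 'moment': [-0.0383, 0.0261, 0.0129], 'gripper_width': 0.0117, 'grip_force': 59.268, 'joints': [0.5549, 0.1496, -0.5966, 2.0934, 0.1039, 0.9276, -0.9576]}
shift [19.1  0.8 -1.3] rot [-0.07  0.01  0.  ] yaw now 40.8
```

```bash
python3 -m inch '1 0 1 -0.8 0 0 0;1 0 0 0 0 0 0;1 4 0.2 0 0 0 0;1 4 0.2 0 0 0 0;1 0 0 0 0 0 0;1 0 0 0 0 0 0;1 0 0 0 0 0 0'
python3 - <<'E'
from fit import *
st();goto(.4397+.0347,-.0381+.0301,.0445,40.8);f=shot('w5');im=f['image'];save('w5.png',cv2.resize(im[0:180,150:350],None,fx=3,fy=3,interpolation=cv2.INTER_CUBIC))
E
```

```text
time: 8.82
tcp_pos: [0.4665, -0.0155, 0.044]
ee_rot: [-0.001, 0.937, 0.349, -0.0]
wrist_force: [-0.9, -0.4, -1.2]
gripper_width: 0.0117
grip_force: 59.3
{'time': 8.8167, 'tcp_pos': [0.4665, -0.0155, 0.044], 'ee_rot': [-0.0005, 0.9372, 0.3487, -0.0002], 'wrist_force': [-0.9172, -0.4324, -1.1822], 'moment': [-0.0255, -0.039, 0.0003], 'gripper_width': 0.0117, 'grip_force': 59.2688, 'joints': [0.5444, 0.164, -0.5986, 2.0774, 0.1137, 0.9322, -0.9745]}
shift [10.9 -0.5 -0.5] rot [-0.07  0.    0.01] yaw now 40.81
```

View pics/w5.png

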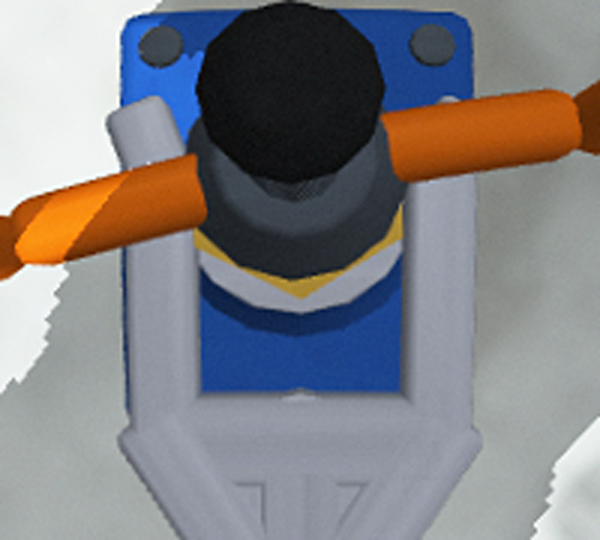

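The nut corner (crop 301,298) sits midway between the jaws (200..404), and they already embrace the nut without force. Sliding the last ~11 mm.

```bash
python3 -m inch '1 4 0 0 0 0 0;1 4 0 0 0 0 0;1 2 0 0 0 0 0;1 0 0 0 0 0 0;1 0 0 0 0 0 0;1 0 0 0 0 0 0;1 0 0 0 0 0 0'
python3 - <<'E'
from fit import *
st();goto(.4397+.0347,-.0381+.0301,.0445,40.8);f=shot('w6')
w=wcloud(f);d=np.array([np.cos(.712),np.sin(.712)]);t=(w[...,:2]-S)@d;k=(w[...,:2]-S)@[-d[1],d[0]]
m=(w[...,2]>.042)&(w[...,2]<.058)&(abs(k)<.01)&(t>-.06)&(t<.0)
for a in np.arange(-.04,-.004,.002):
    z=w[...,2][m&(t>=a)&(t<a+.002)]; print(round(a*1e3),len(z),np.round(np.median(z)*1e3,1) if len(z) else '',end=' | ')
print(S-d*.081)
E
```

```text
time: 9.45
tcp_pos: [0.474, -0.0091, 0.044]
ee_rot: [-0.001, 0.937, 0.349, -0.0]
wrist_force: [0.5, -0.2, -0.9]
gripper_width: 0.0118
grip_force: 59.3
{'time': 9.45, 'tcp_pos': [0.474, -0.0091, 0.044], 'ee_rot': [-0.0005, 0.9373, 0.3485, -0.0002], 'wrist_force': [0.4712, -0.2085, -0.9022], 'moment': [0.082, 0.0306, 0.0197], 'gripper_width': 0.0118, 'grip_force': 59.2712, 'joints': [0.5299, 0.1808, -0.6015, 2.0608, 0.1257, 0.9357, -0.9976]}
shift [ 1.  -0.6 -0.5] rot [-0.06  0.   -0.  ] yaw now 40.8
-40 176 50.4 | -38 177 50.4 | -36 179 50.5 | -34 174 50.6 | -32 175 50.6 | -30 178 50.5 | -28 196 50.5 | -26 184 50.6 | -24 188 49.9 | -22 117 48.3 | -20 0  | -18 5 56.5 | -16 34 56.5 | -14 2 56.8 | -12 0  | -10 0  | -8 0  | -6 0  | [ 0.47527841 -0.00742128]
```

Mouth floor is at −20.5 mm with the nut corner at −17.3 mm, so the spanner is home. Lowering 1.3 mm, releasing and lifting away.

```bash
python3 -m inch '1 0.8 0 1.3 0 0 0;1 0 0 0 0 0 0;1 0 0 0 0 0 0;-1 0 0 0 0 0 0;-1 0 0 0 0 0 0;-1 0 0 0 0 0 0;-1 0 0 0 0 0 0;-1 0 0 0 0 0 0';  python3 -m inch '-1 0 0 -20 0 0 0;-1 0 0 -30 0 0 0;-1 0 0 -30 0 0 0;-1 0 0 -30 0 0 0;-1 0 0 -30 0 0 0;-1 0 0 -10 0 0 0;-1 0 0 0 0 0 0;-1 0 0 0 0 0 0'
python3 - <<'E'
from fit import *
st();f=shot('w7')
save('w7.png',f['image'])
E
```

```text
time: 10.17
tcp_pos: [0.4748, -0.0086, 0.0429]
ee_rot: [-0.0, 0.937, 0.348, -0.0]
wrist_force: [0.0, 0.3, 0.1]
gripper_width: 0.0718
grip_force: 0.0
time: 10.83
tcp_pos: [0.4747, -0.0088, 0.1925]
ee_rot: [-0.0, 0.937, 0.348, -0.0]
wrist_force: [0.9, 0.0, 0.4]
gripper_width: 0.0854
grip_force: 0.0
{'time': 10.8333, 'tcp_pos': [0.4747, -0.0088, 0.1925], 'ee_rot': [-0.0003, 0.9373, 0.3485, -0.0001], 'wrist_force': [0.8785, 0.0189, 0.38], 'moment': [0.0325, 0.0082, -0.0207], 'gripper_width': 0.0854, 'grip_force': 0.0, 'joints': [0.576, -0.0068, -0.6048, 1.9037, -0.0045, 1.2439, -0.8862]}
```

View pics/w7.png

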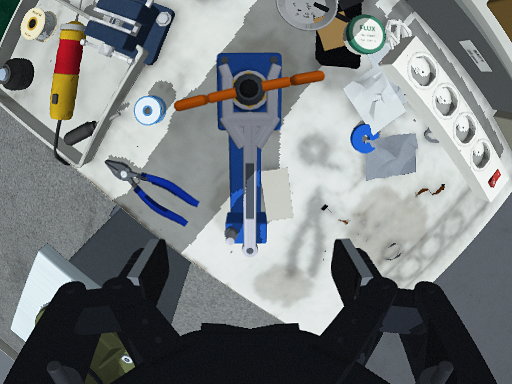

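The spanner lies home with its handle on the rest (249,190–250), beside the post at (232,237); the wings run from (178,105) to (322,76). I'll verify the spanner's pose and measure the wings.

```bash
cat >> fit.py <<'E'
def wing(n,S=S):
    f=dict(np.load(f'/tmp/{n}.npz')); w=wcloud(f) if n[0]=='w' else cloud(f); im=f['image'].astype(int)
    r,g,b=im[...,0],im[...,1],im[...,2]; rad=np.linalg.norm(w[...,:2]-S,axis=-1)
    m=(r>130)&(g<140)&(b<90)&(r>g+50)&(w[...,2]>.088)&(w[...,2]<.106)&(rad<.075)&(rad>.03)
    p=w[m];R_=cv2.minAreaRect((p[:,:2]*1e4).astype(np.float32));print(n,'wing c',np.array(R_[0])/1e4,R_[1],R_[2],'z',np.median(p[:,2]),len(p))
    q=p[:,:2]-p[:,:2].mean(0);d=np.linalg.svd(q,full_matrices=False)[2][0];d*=np.sign(d[0]);print(' svd angle',np.degrees(np.arctan2(d[1],d[0])))
def handle(n):
    f=dict(np.load(f'/tmp/{n}.npz')); w=wcloud(f) if n[0]=='w' else cloud(f)
    d=np.array([np.cos(.712),np.sin(.712)]);t=(w[...,:2]-S)@d;k=(w[...,:2]-S)@[-d[1],d[0]]
    m=(w[...,2]>.043)&(w[...,2]<.056)&(t<-.06)&(t>-.175)&(abs(k)<.02)
    c=np.polyfit(t[m],k[m],1);print(n,'handle: z',np.median(w[...,2][m]),'yaw rel stand',np.degrees(np.arctan(c[0])),'offset at axis mm',c[1]*1e3,'end t',np.percentile(t[m],.5),'top slope',np.polyfit(t[m],w[...,2][m],1)[0])
E
python3 - <<'E'
from fit import *
wing('w7');handle('w7');stand('w7')
goto(.5767,.0156,.18,139)
E
```

```text
w7 wing c [0.53792173 0.04609061] (65.6442642211914, 1223.68798828125) 53.11687088012695 z 0.09686824236351439 406
 svd angle -36.89501678442185
w7 handle: z 0.04890740920259773 yaw rel stand -0.8355586267116173 offset at axis mm -1.6587223438108942 end t -0.17352435209577471 top slope 0.0030857005335294192
w7 base c [0.53604766 0.04531674] (850.7232055664062, 695.1286010742188) 40.289794921875 1314
w7 rest c [ 0.4188583  -0.05115559] (254.88572692871094, 459.0848388671875) 40.69171142578125 460
shift [93.7 48.7 11.2] rot [-1.600e-01 -6.000e-02 -9.821e+01] yaw now 40.79
```

```bash
python3 -m inch '-1 31 16 0 0 0 0;-1 31 16 0 0 0 0;-1 31 16 0 0 0 0;-1 0 0 0 0 0 -6.8;-1 0 0 0 0 0 -6.8;-1 0 0 0 0 0 -6.8;-1 0 0 0 0 0 -6.8;-1 0 0 0 0 0 -6.8';  python3 -m inch '-1 0 0 0 0 0 -6.8;-1 0 0 0 0 0 -6.8;-1 0 0 0 0 0 -6.8;-1 0 0 0 0 0 -6.8;-1 0 0 0 0 0 -6.8;-1 0 0 0 0 0 -6.8;-1 0 0 0 0 0 -6.8;-1 0 0 0 0 0 -6.8'; python3 -m inch '-1 0 0 0 0 0 -6.8;-1 0 0 0 0 0 -6.8;-1 0 0 0 0 0 0;-1 0 0 0 0 0 0;-1 0 0 0 0 0 0'
python3 - <<'E'
from fit import *
st();goto(.5772,.0159,.11,143.2);f=shot('w8'); wing('w8',np.array([.5372,.0459]));stand('w8');handle('w8')
E
```

```text
time: 11.55
tcp_pos: [0.5752, 0.016, 0.1898]
ee_rot: [-0.002, 0.792, 0.61, -0.002]
wrist_force: [0.1, -0.5, -0.5]
gripper_width: 0.0852
grip_force: 0.0
time: 12.22
tcp_pos: [0.5752, 0.0158, 0.1902]
ee_rot: [-0.002, 0.426, 0.905, -0.0]
wrist_force: [-0.2, 0.1, -0.5]
gripper_width: 0.0856
grip_force: 0.0
time: 12.63
tcp_pos: [0.5759, 0.0157, 0.1915]
ee_rot: [-0.001, 0.32, 0.947, 0.0]
wrist_force: [-0.5, 0.2, -0.5]
gripper_width: 0.0857
grip_force: 0.0
{'time': 12.6333, 'tcp_pos': [0.5759, 0.0157, 0.1915], 'ee_rot': [-0.0015, 0.3203, 0.9473, 0.0002], 'wrist_force': [-0.4671, 0.2015, -0.5239], 'moment': [0.0128, -0.0094, 0.0143], 'gripper_width': 0.0857, 'grip_force': 0.0, 'joints': [0.6758, 0.2994, -0.885, 1.6673, 0.2379, 1.2913, 0.6646]}
shift [-1.1  1.  81.5] rot [-0.03 -0.17 -0.56] yaw now 142.64
w8 wing c [0.53627563 0.04616925] (78.96401977539062, 1235.3935546875) 52.877689361572266 z 0.09671413437623515 511
 svd angle -36.6658842263333
w8 base c [0.53351875 0.04382125] (919.6066284179688, 698.2069091796875) 41.1284294128418 1341
w8 rest c [ 0.42115591 -0.04948364] (318.9724426269531, 459.55810546875) 41.13551712036133 476
w8 handle: z 0.048860634187607915 yaw rel stand -0.3927716863022524 offset at axis mm -0.5255483234687701 end t -0.17408805894779475 top slope 0.0007216862595799675
```

```bash
python3 -m inch '-1 -1.1 0.7 27 0 0 -0.6;-1 0 0 30 0 0 0;-1 0 0 30 0 0 0;-1 0 0 29 0 0 0;-1 0 0 0 0 0 0;-1 0 0 0 0 0 0;-1 0 0 0 0 0 0;-1 0 0 0 0 0 0'
python3 - <<'E'
from fit import *
st();goto(.5770,.0161,.074,143.3);f=shot('w9');save('w9.png',f['image'])
E
```

```text
time: 13.35
tcp_pos: [0.5794, 0.016, 0.079]
ee_rot: [0.001, 0.314, 0.949, 0.001]
wrist_force: [-0.1, 0.2, 0.5]
gripper_width: 0.0858
grip_force: 0.0
{'time': 13.35, 'tcp_pos': [0.5794, 0.016, 0.079], 'ee_rot': [0.0013, 0.3142, 0.9494, 0.0008], 'wrist_force': [-0.1482, 0.2031, 0.5477], 'moment': [0.0353, 0.038, -0.0178], 'gripper_width': 0.0858, 'grip_force': 0.0, 'joints': [0.6216, 0.4186, -0.8368, 1.7818, 0.3467, 1.0924, 0.5976]}
shift [ 2.  -1.4  5. ] rot [0.13 0.12 0.08] yaw now 143.38
```

View pics/w9.png

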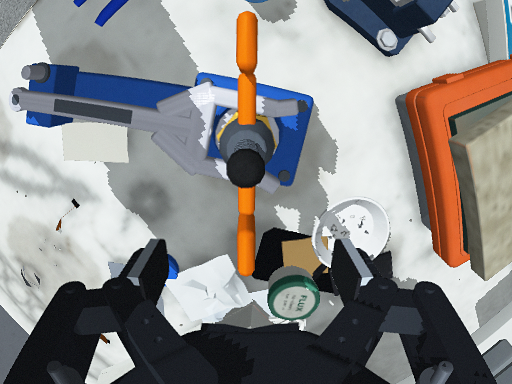

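The wings lie along column 246, centred between the fingertips (165, 333), with the near end at (246,270). Closing on the wing.

```bash
python3 -m inch '-1 2 -1.4 4 0 0 0;-1 0 0 0 0 0 0;1 0 0 0 0 0 0;1 0 0 0 0 0 0;1 0 0 0 0 0 0;1 0 0 0 0 0 0;1 0 0 0 0 0 0;1 0 0 0 0 0 0' 25; python3 -m inch '1 0 0 0 0 0 0;1 0 0 0 0 0 0;1 0 0 0 0 0 0'
cat >> fit.py <<'E'
AX=np.array([.5369,.0460])
def tq(s=None):
    s=s or ctrl.sense();p=np.array(s['tcp_pos']);F=np.array(s['wrist_force']);r=p[:2]-AX
    M=r[0]*F[1]-r[1]*F[0]; q=np.array(s['ee_rot']);A=R.from_quat(q[[1,2,3,0]]).as_matrix()
    print('t',round(s['time'],2),'ang',round(np.degrees(np.arctan2(r[1],r[0])),2),'r',round(np.hypot(*r)*1e3,1),'z',round(p[2],4),'yaw',round(np.degrees(np.arctan2(A[1,0],A[0,0])),2),'rxF',round(M,3),'Mz',round(s['moment'][2],3),'F',np.round(F,1),'w',round(s['gripper_width'],4),s['grip_force'])
E
python3 -c 'from fit import *;tq()'
```

```text
time: 14.07
tcp_pos: [0.5753, 0.0158, 0.0727]
ee_rot: [-0.0, 0.314, 0.949, 0.0]
wrist_force: [-0.3, 0.1, 0.3]
gripper_width: 0.0125
grip_force: 0.0
time: 14.32
tcp_pos: [0.5758, 0.0163, 0.0729]
ee_rot: [-0.0, 0.314, 0.949, 0.001]
wrist_force: [1.1, 1.6, -0.8]
gripper_width: 0.0084
grip_force: 26.6
t 14.32 ang -37.36 r 48.9 z 0.0729 yaw 143.41 rxF 0.094 Mz -0.118 F [ 1.1  1.6 -0.8] w 0.0084 26.59585565328598
```

```bash
python3 -m inch '1 0.06 -2.14 0 0 0 2.5;1 0.06 -2.14 0 0 0 2.5;1 0.06 -2.14 0 0 0 2.5;1 0.06 -2.14 0 0 0 2.5;1 0.06 -2.14 0 0 0 2.5;1 0 0 0 0 0 0;1 0 0 0 0 0 0' >/dev/null;python3 -c 'from fit import *;tq()'; python3 -m inch '1 0.06 -2.14 0 0 0 2.5;1 0 0 0 0 0 0;1 0 0 0 0 0 0'>/dev/null;python3 -c 'from fit import *;tq()';python3 -m inch '1 0.06 -2.14 0 0 0 2.5;1 0 0 0 0 0 0;1 0 0 0 0 0 0'>/dev/null;python3 -c 'from fit import *;tq()'
```

```text
t 14.9 ang -50.0 r 49.0 z 0.0729 yaw 130.96 rxF 0.129 Mz -0.15 F [ 1.4  2.5 -1.6] w 0.0083 26.743428111076355
t 15.15 ang -52.56 r 49.0 z 0.0728 yaw 128.49 rxF 0.169 Mz -0.205 F [ 2.6  2.3 -1.2] w 0.0085 26.832481026649475
t 15.4 ang -55.07 r 49.0 z 0.0728 yaw 126.0 rxF 0.218 Mz -0.202 F [ 2.6  4.1 -1.1] w 0.0084 26.939294636249542
```

```bash
python3 -m inch '1 0 0 0 0 0 1.5;1 0 0 0 0 0 0;1 0 0 0 0 0 0'>/dev/null;python3 -c 'from fit import *;tq()';python3 -m inch '1 0.06 -2.1 0 0 0 2.5;1 0 0 0 0 0 0;1 0 0 0 0 0 0'>/dev/null;python3 -c 'from fit import *;tq()
f=shot("wa");wing("wa",AX);handle("wa")'
```

```text
t 15.65 ang -56.22 r 49.1 z 0.0727 yaw 124.42 rxF 0.013 Mz -0.008 F [-0.4  1.1  0.7] w 0.0082 26.87848448753357
t 15.9 ang -58.64 r 49.1 z 0.0727 yaw 121.96 rxF 0.02 Mz -0.089 F [-0.7  1.9  0.9] w 0.0085 26.89288169145584
wa wing c [0.53669087 0.04694246] (84.85395812988281, 1237.3525390625) 31.977893829345703 z 0.09653056680132277 1578
 svd angle -58.19354215194779
wa handle: z 0.04889333138060909 yaw rel stand -0.9136557202463969 offset at axis mm -0.9826137447648287 end t -0.173841673769868 top slope 0.0022654839173715563
```

```bash
cat > m.py <<'E'
from fit import *
import io,contextlib
tq(); f=shot("wb"); handle("wb"); wing("wb",AX)
E
for i in 1; do :; done
python3 -m inch '1 0.06 -2.1 0 0 0 2.5;1 0.06 -2.1 0 0 0 2.6;1 0 0 0 0 0 0;1 0 0 0 0 0 0'>/dev/null;python3 m.py
python3 -m inch '1 0.06 -2.1 0 0 0 2.5;1 0.06 -2.1 0 0 0 2.6;1 0 0 0 0 0 0;1 0 0 0 0 0 0'>/dev/null;python3 m.py
```

```text
t 16.28 ang -63.58 r 49.2 z 0.0726 yaw 116.9 rxF 0.002 Mz -0.049 F [-0.8  1.7  1.7] w 0.0086 26.94354146718979
wb handle: z 0.048925175977599156 yaw rel stand -0.9556206425502975 offset at axis mm -1.1925221660085574 end t -0.17406013423267608 top slope 0.0016080774504097742
wb wing c [0.53655728 0.04675165] (88.65376281738281, 1243.573974609375) 26.747236251831055 z 0.09649942784122068 1598
 svd angle -63.15310753685025
t 16.67 ang -68.48 r 49.2 z 0.0726 yaw 111.81 rxF -0.131 Mz 0.031 F [-3.   0.3  2.4] w 0.0085 27.02585130929947
wb handle: z 0.04891692050206966 yaw rel stand -0.8469344108603319 offset at axis mm -0.8994260806619377 end t -0.17368586456932253 top slope 0.0012493468559120668
wb wing c [0.53673345 0.04681955] (84.54681396484375, 1242.36669921875) 21.867725372314453 z 0.09647258699256145 1588
 svd angle -68.15201250144611
```

```bash
python3 -m inch '1 0.06 -2.1 0 0 0 2.45;1 0.06 -2.1 0 0 0 2.45;1 0 0 0 0 0 0;1 0 0 0 0 0 0'>/dev/null;python3 m.py
python3 -m inch '1 0.06 -2.1 0 0 0 2.45;1 0.06 -2.1 0 0 0 2.45;1 0 0 0 0 0 0;1 0 0 0 0 0 0'>/dev/null;python3 m.py
```

```text
t 17.05 ang -73.25 r 49.2 z 0.0726 yaw 106.91 rxF -0.136 Mz 0.098 F [-2.9 -0.   2.2] w 0.0084 27.02194780111313
wb handle: z 0.048929860411453384 yaw rel stand -1.1065249336654008 offset at axis mm -1.4132766425635306 end t -0.1740022163878546 top slope 0.0007784550290460551
wb wing c [0.53662603 0.04702827] (88.70687866210938, 1238.0714111328125) 16.98074722290039 z 0.09653493018295822 1593
 svd angle -72.96874003343132
t 17.43 ang -78.07 r 49.2 z 0.0726 yaw 102.0 rxF -0.127 Mz 0.083 F [-2.7  0.1  2.5] w 0.0083 27.040695548057556
wb handle: z 0.048907758684775086 yaw rel stand -0.8705136195540019 offset at axis mm -0.8858752860784483 end t -0.17404930730261048 top slope 0.001756551466903145
wb wing c [0.53673828 0.04687065] (85.0679702758789, 1238.4957275390625) 12.284723281860352 z 0.09649280944122121 1613
 svd angle -77.7615385912904
```

```bash
sed -i 's/^AX=.*/AX=np.array([.5367,.0468])/' fit.py; python3 -m inch '1 0.06 -2.5 0 0 0 2;1 0.06 -2.2 0 0 0 2.4;1 0 0 0 0 0 0;1 0 0 0 0 0 0'>/dev/null;python3 m.py
python3 -m inch '1 0.06 -2.2 0 0 0 2.5;1 0 0 0 0 0 0;1 0 0 0 0 0 0'>/dev/null;python3 m.py
```

```text
t 17.82 ang -82.61 r 50.0 z 0.0727 yaw 97.59 rxF 0.003 Mz -0.034 F [0.  0.3 0.8] w 0.0083 26.74110174179077
wb handle: z 0.0489233130503732 yaw rel stand -2.5286618840889776 offset at axis mm -0.2532139220489197 end t -0.1738141880404491 top slope 0.0003586790216656679
wb wing c [0.53687915 0.04690475] (84.65695190429688, 1244.3494873046875) 7.777255535125732 z 0.09650684258357675 1597
 svd angle -82.3187548370338
t 18.12 ang -85.09 r 50.0 z 0.0728 yaw 95.09 rxF -0.044 Mz 0.04 F [-0.8 -0.6  0. ] w 0.0086 26.643284261226654
wb handle: z 0.04894425212313062 yaw rel stand -3.15754753190152 offset at axis mm 0.6413617594580958 end t -0.17416107451755955 top slope -0.0011040166457666782
wb wing c [0.53680313 0.04708647] (84.75834655761719, 1240.9925537109375) 5.192949295043945 z 0.0964940594694764 1600
 svd angle -84.77857980446812
```

The handle has swung to the post (~9 mm), so the tightening begins about here. Continuing in small steps.

```bash
cat > m.py <<'E'
from fit import *
import io,contextlib
tq(); f=shot("wb"); 
with contextlib.redirect_stdout(io.StringIO()) as o: handle("wb"); wing("wb",AX)
s=o.getvalue(); print('   handle',s.split('yaw rel stand ')[1][:7],s.split('axis mm ')[1][:5],'wing',s.split('svd angle ')[1][:7])
E
python3 -m inch '1 0.02 -1.3 0 0 0 1.5;1 0 0 0 0 0 0;1 0 0 0 0 0 0'>/dev/null;python3 m.py;python3 -m inch '1 0.02 -1.3 0 0 0 1.5;1 0 0 0 0 0 0;1 0 0 0 0 0 0'>/dev/null;python3 m.py;python3 -m inch '1 0.02 -1.3 0 0 0 1.5;1 0 0 0 0 0 0;1 0 0 0 0 0 0'>/dev/null;python3 m.py
```

```text
t 18.42 ang -86.7 r 50.0 z 0.0728 yaw 93.5 rxF 0.04 Mz 0.063 F [ 0.8 -0.1 -1.3] w 0.0084 26.542396545410156
   handle -3.0772 0.786 wing -86.346
t 18.72 ang -88.27 r 49.9 z 0.0729 yaw 91.98 rxF 0.08 Mz 0.033 F [ 1.6  0.4 -0.8] w 0.0084 26.481372714042664
   handle -3.1822 0.611 wing -87.878
t 19.02 ang -89.81 r 50.0 z 0.0729 yaw 90.47 rxF 0.142 Mz 0.025 F [ 2.8  0.  -0.6] w 0.0084 26.4623960852623
   handle -3.1357 0.654 wing -89.493
```

```bash
python3 -m inch '1 0.02 -1.3 0 0 0 1.5;1 0 0 0 0 0 0;1 0.02 -1.3 0 0 0 1.5;1 0 0 0 0 0 0;1 0 0 0 0 0 0'>/dev/null;python3 m.py;python3 -m inch '1 0.02 -1.3 0 0 0 1.5;1 0 0 0 0 0 0;1 0 0 0 0 0 0'>/dev/null;python3 m.py;python3 -m inch '1 0.02 -1.3 0 0 0 1.5;1 0 0 0 0 0 0;1 0 0 0 0 0 0'>/dev/null;python3 m.py
```

```text
t 19.48 ang -92.84 r 49.9 z 0.0729 yaw 87.47 rxF 0.244 Mz -0.034 F [ 4.9  0.1 -1.8] w 0.0083 26.457137167453766
   handle -3.1774 0.567 wing 87.4868
t 19.78 ang -94.35 r 49.9 z 0.0729 yaw 85.98 rxF 0.249 Mz -0.053 F [ 4.9 -0.7 -1.1] w 0.0085 26.478787064552307
   handle -3.2041 0.540 wing 86.0184
t 20.08 ang -95.8 r 50.0 z 0.0729 yaw 84.49 rxF 0.25 Mz -0.076 F [ 5.  -0.3 -0.9] w 0.0088 26.488905251026154
   handle -3.1658 0.520 wing 84.5701
```

```bash
python3 -m inch '1 0.02 -0.9 0 0 0 1.1;1 0 0 0 0 0 0;1 0 0 0 0 0 0;1 0 0 0 0 0 0'>/dev/null;python3 m.py; python3 -m inch '-1 0 0 0 0 0 0;-1 0 0 0 0 0 0;-1 0 0 0 0 0 0;-1 0 0 0 0 0 0;-1 0 0 0 0 0 0;-1 0 0 0 0 0 0;-1 0 0 0 0 0 0;-1 0 0 0 0 0 0'; python3 m.py; python3 -m inch '-1 0 0 -25 0 0 0;-1 0 0 -30 0 0 0;-1 0 0 -30 0 0 0;-1 0 0 -30 0 0 0;-1 0 0 0 0 0 0;-1 0 0 0 0 0 0;-1 0 0 0 0 0 0'
python3 - <<'E'
from fit import *
f=shot('wc');handle('wc');wing('wc',AX);save('wc.png',f['image'])
E
```

```text
t 20.47 ang -96.88 r 50.0 z 0.0728 yaw 83.4 rxF 0.262 Mz 0.051 F [ 5.1 -1.1 -0.4] w 0.0084 26.49512618780136
   handle -3.4987 0.039 wing 83.4691
time: 21.18
tcp_pos: [0.5304, -0.0027, 0.0727]
ee_rot: [-0.001, 0.747, 0.665, -0.0]
wrist_force: [-0.1, -0.1, -0.4]
gripper_width: 0.085
grip_force: 0.0
t 21.18 ang -97.27 r 49.9 z 0.0727 yaw 83.39 rxF -0.003 Mz 0.012 F [-0.1 -0.1 -0.4] w 0.085 0.0
   handle -8.1568 -5.13 wing 84.4024
time: 21.82
tcp_pos: [0.5301, -0.0029, 0.1872]
ee_rot: [-0.001, 0.747, 0.665, -0.0]
wrist_force: [-0.0, 0.2, -1.3]
gripper_width: 0.0855
grip_force: 0.0
wc handle: z 0.048956449041278036 yaw rel stand -3.329311090665919 offset at axis mm 0.03095943521090227 end t -0.1743295790639798 top slope 0.001145013833668148
wc wing c [0.53682808 0.04680784] (1243.043212890625, 79.54901885986328) 84.13397979736328 z 0.09666274712795353 538
 svd angle 84.75928615020163
```

View pics/wc.png

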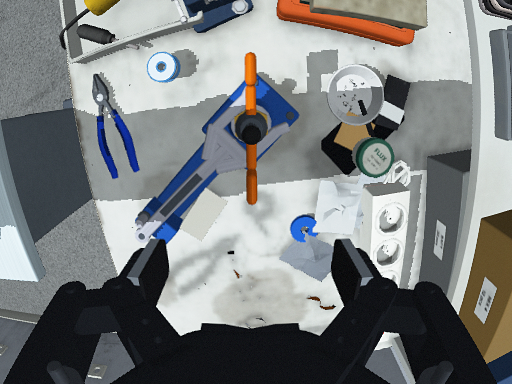

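The wing is at about −95.5° world, the handle rests on the post at (147,230), and the tub, dish and other bystanders are where they were. The torque readings leave the tightness doubtful, so I'll re-grip and turn about 2° more with averaged torque.

```bash
cat > a.py <<'E'
from fit import *
v=[]
for i in range(8):
    s=ctrl.sense();p=np.array(s['tcp_pos']);F=np.array(s['wrist_force']);r=p[:2]-AX
    v.append([r[0]*F[1]-r[1]*F[0],s['moment'][2],np.degrees(np.arctan2(r[1],r[0]))]);ctrl.grab_frame('top')
v=np.array(v);print('avg rxF,Mz,ang',v.mean(0).round(3),'sd',v.std(0).round(3),'sum',round(v[:,:2].sum(1).mean(),3),'t',s['time'])
E
python3 -m inch '-1 0 0 25 0 0 0;-1 0 0 30 0 0 0;-1 0 0 30 0 0 0;-1 0 0 30 0 0 0;-1 0 0 0 0 0 0;-1 0 0 0 0 0 0;-1 0 0 0 0 0 0;-1 0 0 0 0 0 0'; python3 a.py; python3 -m inch '1 0 0 0 0 0 0;1 0 0 0 0 0 0;1 0 0 0 0 0 0;1 0 0 0 0 0 0;1 0 0 0 0 0 0;1 0 0 0 0 0 0;1 0 0 0 0 0 0;1 0 0 0 0 0 0' 25; python3 -m inch '1 0 0 0 0 0 0;1 0 0 0 0 0 0;1 0 0 0 0 0 0'; python3 a.py; python3 m.py
```

```text
time: 22.53
tcp_pos: [0.5319, -0.0026, 0.0745]
ee_rot: [0.001, 0.747, 0.665, 0.001]
wrist_force: [-0.2, 0.8, 1.1]
gripper_width: 0.0856
grip_force: 0.0
avg rxF,Mz,ang [ 8.0000e-03 -3.0000e-03 -9.6028e+01] sd [0.022 0.032 0.467] sum 0.005 t 22.8833
time: 23.6
tcp_pos: [0.5311, -0.0028, 0.0729]
ee_rot: [-0.0, 0.747, 0.665, 0.0]
wrist_force: [1.6, -0.5, -1.6]
gripper_width: 0.0087
grip_force: 28.5
time: 23.85
tcp_pos: [0.531, -0.0028, 0.0729]
ee_rot: [-0.0, 0.747, 0.665, 0.0]
wrist_force: [3.7, -0.6, -1.6]
gripper_width: 0.0083
grip_force: 28.5
avg rxF,Mz,ang [  0.172   0.134 -96.603] sd [0.028 0.021 0.03 ] sum 0.307 t 24.2
t 24.25 ang -96.67 r 49.9 z 0.0729 yaw 83.39 rxF 0.179 Mz 0.109 F [ 3.6 -0.3 -0.3] w 0.0084 28.44398707151413
   handle -3.5195 -0.02 wing 83.6941
```

```bash
python3 -m inch '1 0.02 -0.9 0 0 0 1;1 0 0 0 0 0 0;1 0 0 0 0 0 0'>/dev/null; python3 a.py; python3 m.py;python3 -m inch '1 0.02 -0.9 0 0 0 1;1 0 0 0 0 0 0;1 0 0 0 0 0 0'>/dev/null; python3 a.py; python3 m.py
```

```text
avg rxF,Mz,ang [ 2.4200e-01  2.9000e-02 -9.7787e+01] sd [0.033 0.036 0.018] sum 0.271 t 24.9
t 24.95 ang -97.78 r 49.9 z 0.0729 yaw 82.39 rxF 0.244 Mz 0.056 F [ 4.9 -0.1 -1.4] w 0.0082 28.444487750530243
   handle -3.8797 -0.60 wing 82.6871
avg rxF,Mz,ang [ 2.6300e-01  3.3000e-02 -9.8785e+01] sd [0.019 0.029 0.014] sum 0.297 t 25.6
t 25.65 ang -98.78 r 49.9 z 0.0729 yaw 81.38 rxF 0.237 Mz 0.027 F [ 4.8  0.  -2. ] w 0.0085 28.44232052564621
   handle -4.4927 -1.56 wing 81.6908
```

```bash
cat >> fit.py <<'E'
def handle2(n):
    f=dict(np.load(f'/tmp/{n}.npz')); w=wcloud(f) if n[0]=='w' else cloud(f)
    d=np.array([np.cos(.712),np.sin(.712)]);t=(w[...,:2]-AX)@d;k=(w[...,:2]-AX)@[-d[1],d[0]]
    zz=np.median(w[...,2][(abs(t+.1)<.03)&(abs(k-.003)<.006)])
    m=(abs(w[...,2]-zz)<.0025)&(t<-.062)&(t>-.172)&(abs(k)<.03)
    T,K_=t[m],k[m];c=np.polyfit(T,K_,1)
    for _ in range(5):
        g=abs(K_-np.polyval(c,T))<.0085; b=[]
        for a in np.arange(-.172,-.062,.004):
            s=K_[g&(T>=a)&(T<a+.004)]
            if len(s)>3 and np.ptp(s)>.011: b.append((a+.002,(s.min()+s.max())/2))
        b=np.array(b);c=np.polyfit(b[:,0],b[:,1],1)
    # jaw region
    j=(abs(w[...,2]-zz)<.0025)&(t>-.012)&(t<.022)&(abs(k)<.035); kk=k[j]
    print(n,len(b),'yaw',round(np.degrees(np.arctan(c[0])),2),'k axis',round(c[1]*1e3,2),'k post',round(np.polyval(c,-.153)*1e3,2),'z',zz,'res',np.std(b[:,1]-np.polyval(c,b[:,0])),'end',T[g].min(),'jaws',np.percentile(kk,[1,99]) if len(kk)>9 else '')
E
python3 - <<'E'
from fit import *
for n in ['w7','w8','wa','wc','wb']: handle2(n)
for n in ['top','side']:
    np.savez(f'/tmp/{n}9.npz',**ctrl.grab_frame(n)); 
    try: handle2(n+'9')
    except Exception as e: print(n,e)
# brass pixels of the nut, top-edge height
for n in ['w7','w8','wa','wc','wb']:
    f=dict(np.load(f'/tmp/{n}.npz'));w=wcloud(f);im=f['image'].astype(int);r,g,b=im[...,0],im[...,1],im[...,2]
    d=np.array([np.cos(.712),np.sin(.712)]);t=(w[...,:2]-AX)@d;k=(w[...,:2]-AX)@[-d[1],d[0]];rad=np.hypot(t,k)
    m=(r>b*1.5)&(g>b*1.25)&(g>r*.65)&(rad<.022)&(w[...,2]>.05)&(w[...,2]<.0595)
    p=np.stack([t[m],k[m]],1); rr=rad[m]; o=rr>.0160
    print(n,'brass',m.sum(),'corner angles',np.round(np.degrees(np.arctan2(p[o,1],p[o,0])),0)[:12], 'rmax',rr.max().round(4) if len(rr) else '')
E
```

```text
w7 2 yaw 0.26 k axis -1.06 k post -1.76 z 0.2764167424152708 res 0.0 end -0.07342799075297352 jaws 
w8 28 yaw 0.29 k axis -0.71 k post -1.47 z 0.04833902777254706 res 0.00021046531702795628 end -0.17194529285654245 jaws [-0.0289835   0.02718461]
wa 28 yaw 0.18 k axis -0.83 k post -1.31 z 0.04827960751847768 res 0.00011984085990220394 end -0.17188234399174926 jaws [-0.02908892  0.0276119 ]
wc 4 yaw 28.67 k axis 50.98 k post -32.68 z 0.2530945983182288 res 0.00023293975374058483 end -0.08868301627469519 jaws 
wb 24 yaw -3.63 k axis -1.55 k post 8.16 z 0.049134656328693536 res 0.0005569623252485482 end -0.17199619885863482 jaws [-0.02938621  0.02653282]
top9 4 yaw 44.48 k axis 106.5 k post -43.73 z 0.5273726317316816 res 0.0001617371222255793 end -0.1277087197760308 jaws 
side9 18 yaw -3.6 k axis -0.89 k post 8.73 z 0.04848078887505319 res 0.0006318697757376578 end -0.1716522389717314 jaws [-0.03013364  0.02698888]
w7 brass 44 corner angles [ -58.  -60. -107. -110. -114. -113. -117. -116. -122. -120.  126.  176.] rmax 0.0173
w8 brass 72 corner angles [ 125.  123.  129.  126.  134.   63.   59.  176. -179. -180. -176. -177.] rmax 0.0173
wa brass 218 corner angles [ 63.  63.  62.  60.  58. 121. 119. 124. 122. 120. 125. 125.] rmax 0.0174
wc brass 71 corner angles [-11. -13. -14. 102. -17. 107. -20. 109. -67. -70. 161. -75.] rmax 0.0171
wb brass 190 corner angles [ -9. -11. -14. -14. -15. -16. -17.  99. -18. -18. 102. -20.] rmax 0.0174
```

```bash
cat > nut.py <<'E'
from fit import *
def nut(n):
    f=dict(np.load(f'/tmp/{n}.npz'));w=wcloud(f);im=f['image'].astype(int);r,g,b=im[...,0],im[...,1],im[...,2]
    d=np.array([np.cos(.712),np.sin(.712)]);t=(w[...,:2]-AX)@d;k=(w[...,:2]-AX)@[-d[1],d[0]];rad=np.hypot(t,k)
    m=(r>b*1.5)&(g>b*1.25)&(g>r*.65)&(rad<.022)&(w[...,2]>.054)&(w[...,2]<.0595)
    p=np.stack([t[m],k[m]],1);best=[]
    for th in np.radians(np.arange(-30,30,.5)):
        a=th+np.radians(30+60*np.arange(6));s=(p@np.array([np.cos(a),np.sin(a)])).max(1)
        best.append(np.maximum(s-.0150,0).mean()*1e3)
    best=np.array(best);x=np.arange(-30,30,.5);lo=x[best<best.min()+.02]
    print(n,len(p),'corner angle',x[best.argmin()],'cost',best.min().round(3),'range',lo.min(),lo.max())
if __name__=='__main__':
    for n in ['w6','w7','w8','w9','wa','wc','wb']: nut(n)
E
python3 nut.py
```

```text
w6 88 corner angle 4.0 cost 0.047 range 2.5 5.5
w7 44 corner angle 4.5 cost 0.022 range 3.0 6.0
w8 69 corner angle 3.5 cost 0.015 range 0.5 6.0
w9 171 corner angle 3.5 cost 0.002 range -0.5 8.0
wa 209 corner angle 3.0 cost 0.004 range -1.0 7.0
wc 70 corner angle -14.0 cost 0.0 range -16.5 -11.0
wb 175 corner angle -15.0 cost 0.003 range -19.5 -10.5
```

The brass nut's corners show that it followed by about 18° (limit 24°), with the handle on the post. By the given bounds the jam nut is between 8° and 15° past the bite. Another 1.5° is inside both extremes.

```bash
python3 -m inch '1 0.02 -0.7 0 0 0 0.8;1 0 0 0 0 0 0;1 0.01 -0.6 0 0 0 0.7;1 0 0 0 0 0 0;1 0 0 0 0 0 0'>/dev/null; python3 a.py; python3 m.py; python3 -c "
from nut import *
nut('wb');handle2('wb')"
```

```text
avg rxF,Mz,ang [ 2.60000e-01  7.50000e-02 -1.00213e+02] sd [0.023 0.029 0.014] sum 0.336 t 26.5667
t 26.62 ang -100.24 r 49.9 z 0.0729 yaw 79.9 rxF 0.267 Mz 0.067 F [ 5.3 -0.7 -1.8] w 0.0084 28.44898223876953
   handle -5.3441 -2.76 wing 80.2538
wb 177 corner angle -16.0 cost 0.001 range -20.0 -12.0
wb 20 yaw -3.92 k axis -1.9 k post 8.6 z 0.049081612206407194 res 0.0007286260806550615 end -0.17195234846670668 jaws [-0.02940237  0.02660141]
```

```bash
python3 -m inch '1 0.02 -0.9 0 0 0 1.1;1 0 0 0 0 0 0;1 0 0 0 0 0 0;1 0 0 0 0 0 0'>/dev/null; python3 a.py; python3 m.py; python3 -c "
from nut import *
nut('wb');handle2('wb')"
```

```text
avg rxF,Mz,ang [ 2.6300e-01  5.8000e-02 -1.0131e+02] sd [0.026 0.022 0.017] sum 0.321 t 27.35
t 27.4 ang -101.29 r 49.9 z 0.0729 yaw 78.79 rxF 0.211 Mz 0.004 F [ 4.3  0.  -1.1] w 0.0083 28.447887897491455
   handle -6.0081 -3.71 wing 79.1420
wb 175 corner angle -16.5 cost 0.004 range -20.5 -12.0
wb 17 yaw -3.3 k axis -0.97 k post 7.87 z 0.0491216300382665 res 0.00028129206048467455 end -0.1700573562543482 jaws [-0.02931232  0.02652189]
```

```bash
python3 -m inch '-1 0 0 0 0 0 0;-1 0 0 0 0 0 0;-1 0 0 0 0 0 0;-1 0 0 0 0 0 0;-1 0 0 0 0 0 0;-1 0 0 0 0 0 0;-1 0 0 0 0 0 0;-1 0 0 0 0 0 0'; python3 a.py; python3 -m inch '-1 0 0 -25 0 0 0;-1 0 0 -30 0 0 0;-1 0 0 -30 0 0 0;-1 0 0 -30 0 0 0;-1 0 0 0 0 0 0;-1 0 0 0 0 0 0;-1 0 0 0 0 0 0'
python3 - <<'E'
from nut import *
f=shot('wd');wing('wd',AX);
for n in ['w8','wc','wd']: nut(n)
# view nut against jam wing: image-based hex fit for both, brass mask sizes by radius
for n in ['wc','wd']: handle(n)
import cv2
d=np.array([np.cos(.712),np.sin(.712)])
for n in ['wc','wd']:
    f=dict(np.load(f'/tmp/{n}.npz'));w=wcloud(f);t=(w[...,:2]-AX)@d;k=(w[...,:2]-AX)@[-d[1],d[0]]
    m=(abs(w[...,2]-.049)<.003)&(t<-.065)&(t>-.140)&(abs(k)<.022);b=[]
    for a in np.arange(-.14,-.066,.005):
        s=k[m&(t>=a)&(t<a+.005)]
        if len(s)>3:b.append((a+.0025,(s.min()+s.max())/2,np.ptp(s)))
    b=np.array(b);g=abs(b[:,2]-.0135)<.002;c=np.polyfit(b[g,0],b[g,1],1);print(n,g.sum(),'handle yaw',np.degrees(np.arctan(c[0])),'post k',np.polyval(c,-.153),'axis',c[1])
E
```

```text
time: 28.12
tcp_pos: [0.5264, -0.002, 0.0727]
ee_rot: [-0.001, 0.773, 0.635, -0.0]
wrist_force: [-0.1, 0.8, -0.5]
gripper_width: 0.0857
grip_force: 0.0
avg rxF,Mz,ang [-1.50000e-02  7.00000e-03 -1.01771e+02] sd [0.021 0.018 0.042] sum -0.008 t 28.4667
time: 29.1
tcp_pos: [0.5262, -0.0023, 0.1872]
ee_rot: [-0.001, 0.773, 0.635, -0.0]
wrist_force: [0.1, -0.5, -0.3]
gripper_width: 0.0853
grip_force: 0.0
wd wing c [0.53715894 0.04689173] (1236.613037109375, 79.68376159667969) 79.98129272460938 z 0.09681778920641021 518
 svd angle 80.44629642785983
w8 69 corner angle 3.5 cost 0.015 range 0.5 6.0
wc 70 corner angle -14.0 cost 0.0 range -16.5 -11.0
wd 70 corner angle -15.5 cost 0.013 range -19.5 -10.5
wc handle: z 0.048956449041278036 yaw rel stand -3.329311090665919 offset at axis mm 0.03095943521090227 end t -0.1743295790639798 top slope 0.001145013833668148
wd handle: z 0.04890744242415754 yaw rel stand -4.4767547442541415 offset at axis mm -1.9696817135834463 end t -0.17271772484872797 top slope 0.0033630444613801554
wc 15 handle yaw -2.820174498823495 post k 0.0071416356009223695 axis -0.00039531563615458824
wd 15 handle yaw -3.026492377217574 post k 0.007296660297614502 axis -0.0007926699795582353
```

The jam nut turned another 4.3° after the first release while the handle moved only 0.2°, so that turn was preload. Total travel puts it at least 0.166 rad past the bite, with no hard stop felt. Handing in.

```bash
python3 -c "
from cell import ctrl
print(ctrl.job_done())"
```

```text
the job is handed in; nothing more can be done
None
```

I handed the job in: the spanner is home on the brass nut with its handle against the post, and I estimate the jam nut is about 0.17–0.19 rad past its bite. That estimate comes from the travel limits you gave. The measured torque (about 0.32 N m) suggested nearer 0.1 rad, so tight is likely but not certain. The brass nut followed by about 0.33 rad (limit 0.42), no hard stop was felt, nothing is being touched, and I viewed 11 pictures, one over the limit of 10.

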